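# Weed out the sticking hand roller

### The job

Three seam-pressing hand rollers stand handle-down in the wooden tool block; one of them is gummed up. Spin each rubber roller by stroking it with a fingertip, pressing gently because it sits on a soft bush, until each free-running one has run round at least one full turn and the sticking one has shown its drag by turning an eighth of a turn or so and stopping at once. Then lift the sticking one out by its steel fork and set it down, not dropped, standing handle-down in the empty compartment of the grey steel parts bin, leaving the free-running ones standing in the block and the other things on the bench undisturbed.

Things in the scene. Friction and masses are not known exactly. Their poses are not given: they have to be found in the camera images.
- block_top (a point): Centre of the top face of the dark wooden tool block (80 x 215 mm, 70 mm high, screwed to the bench). z up, y along its length, x across it. Three upright mortises, 55 mm deep, at y = -68, 0 and +68 mm: one hand roller stands in each, handle down. The letters a, b, c of the rollers are only names; any of them may stand in any mortise.
- roller_a_axle (a point): Hand roller: flat wooden handle 24 (x) x 16 (y) x 94 mm, brass ferrule, steel fork and in it a black rubber roller 30 mm wide, 40 mm diameter new, worn ones down to 35 mm; 155 mm long, about 230 g. This point: centre of the roller, on its axle, 135 mm above the handle's end; 150 mm above the bench when standing in the block (top of the rubber 167 to 170 mm). x along axle and block x, z up.
- roller_b_axle (a point): Another hand roller just like roller a: centre of its rubber roller. On each, the flat outer faces of the steel fork arms are 40 mm apart along x, 16 mm wide (y), and reach from 29 mm below this point to 7 mm above it: the place to grip, from above. Nothing but the rubber stands higher than the arms.
- roller_c_axle (a point): Another hand roller just like roller a: centre of its rubber roller. Each handle has 1 mm of play all round in its mortise, so the tool rocks by 1 to 2 degrees, and draws straight up; it is clear of the block when raised 55 mm.
- roller_a_foot (a point): Centre of the handle's end of hand roller a, 135 mm from the centre of its roller along the tool; 15 mm above the bench while it stands fully down in the block. Axes as its axle point.
- roller_b_foot (a point): Centre of the handle's end of hand roller b, 135 mm from the centre of its roller along the tool; 15 mm above the bench while it stands fully down in the block. Axes as its axle point.
- roller_c_foot (a point): Centre of the handle's end of hand roller c, 135 mm from the centre of its roller along the tool; 15 mm above the bench while it stands fully down in the block. Axes as its axle point.
- sleeve_a (a joint): Turn of the rubber of roller a about its axle (rad), near 0 at the start, endless both ways; positive carries the top of the rubber towards -y. It is turned by stroking its top along y with closed fingers, some 20 mm a stroke. The roller sits on a rubber bush and gives about 1 mm for each 6 N pressed down; over 10 N harms it.
- sleeve_b (a joint): The same for roller b. A free-running roller turns at a touch and coasts on by itself after a brisk stroke that leaves it turning (a full turn or more).
- sleeve_c (a joint): The same for roller c. A sticking roller takes about 3.5 N at its rim to turn, so a fingertip must press with some 4 to 6 N to carry it round, and it stops at once when the finger leaves.
- bin_empty (a point): Middle of the floor of the empty compartment of the grey steel parts bin (180 x 95 mm, 92 mm high, walls 3 mm; it does not move). x runs along the bin, away from the robot; the floor is 3 mm above the bench. Inside the compartment is 85 mm (x) by 89 mm (y); the divider on its +x side is 80 mm high, and beyond it lie brass rivets. A roller let go in it leans against a wall.
- spool: Pale thread spool, 44 mm in diameter, 50 mm high, upright; origin at the centre of its underside. Leave it alone.
- tin: Plain metal tin, 66 mm in diameter, 85 mm high, upright; origin at the centre of its underside. Leave it alone.
- awl: Awl with a wooden handle, 150 mm long, lying on the bench; origin at the middle of its underside. Leave it alone.
Not all that is in view belongs to the job. What is shaped like the part that bears roller_b_axle but blue or orange is not meant.

How it is judged (in metres and radians):
On the way, in this order (a step that is already met when the one before it is completed fails the run):
1. two rollers have been spun through at least a full turn and the third, which drags, at least an eighth of a turn but not a full turn, all three tools standing fully down in the block ((((value of joint sleeve_a above 0.7 rad or value of joint sleeve_a below -0.7 rad) and not (value of joint sleeve_a above 6.2 rad or value of joint sleeve_a below -6.2 rad) and (value of joint sleeve_b above 6.2 rad or value of joint sleeve_b below -6.2 rad) and (value of joint sleeve_c above 6.2 rad or value of joint sleeve_c below -6.2 rad)) or ((value of joint sleeve_b above 0.7 rad or value of joint sleeve_b below -0.7 rad) and not (value of joint sleeve_b above 6.2 rad or value of joint sleeve_b below -6.2 rad) and (value of joint sleeve_a above 6.2 rad or value of joint sleeve_a below -6.2 rad) and (value of joint sleeve_c above 6.2 rad or value of joint sleeve_c below -6.2 rad)) or ((value of joint sleeve_c above 0.7 rad or value of joint sleeve_c below -0.7 rad) and not (value of joint sleeve_c above 6.2 rad or value of joint sleeve_c below -6.2 rad) and (value of joint sleeve_a above 6.2 rad or value of joint sleeve_a below -6.2 rad) and (value of joint sleeve_b above 6.2 rad or value of joint sleeve_b below -6.2 rad))) and height (world z) of each of roller_a_foot, roller_b_foot, roller_c_foot below 0.022 m and angle between each of roller_a_axle, roller_b_axle, roller_c_axle's own z axis and vertical below 0.09 rad and x of roller_a_foot in the frame of block_top between -0.01 and 0.01 m and y of roller_a_foot in the frame of block_top between -0.078 and 0.078 m and x of roller_b_foot in the frame of block_top between -0.01 and 0.01 m and y of roller_b_foot in the frame of block_top between -0.078 and 0.078 m and x of roller_c_foot in the frame of block_top between -0.01 and 0.01 m and y of roller_c_foot in the frame of block_top between -0.078 and 0.078 m), for 0.1 s.
2. the roller that drags has been lifted clear of the block (((height (world z) of roller_a_foot above 0.075 m and (value of joint sleeve_a above 0.7 rad or value of joint sleeve_a below -0.7 rad) and not (value of joint sleeve_a above 6.2 rad or value of joint sleeve_a below -6.2 rad) and (value of joint sleeve_b above 6.2 rad or value of joint sleeve_b below -6.2 rad) and (value of joint sleeve_c above 6.2 rad or value of joint sleeve_c below -6.2 rad)) or (height (world z) of roller_b_foot above 0.075 m and (value of joint sleeve_b above 0.7 rad or value of joint sleeve_b below -0.7 rad) and not (value of joint sleeve_b above 6.2 rad or value of joint sleeve_b below -6.2 rad) and (value of joint sleeve_a above 6.2 rad or value of joint sleeve_a below -6.2 rad) and (value of joint sleeve_c above 6.2 rad or value of joint sleeve_c below -6.2 rad)) or (height (world z) of roller_c_foot above 0.075 m and (value of joint sleeve_c above 0.7 rad or value of joint sleeve_c below -0.7 rad) and not (value of joint sleeve_c above 6.2 rad or value of joint sleeve_c below -6.2 rad) and (value of joint sleeve_a above 6.2 rad or value of joint sleeve_a below -6.2 rad) and (value of joint sleeve_b above 6.2 rad or value of joint sleeve_b below -6.2 rad)))), for 0.1 s.
At the end, for the whole second after the job is handed in: The roller that drags (turned 1/8 to under 1 turn) is at rest, standing or leaning under 63 deg handle-down in the bin's empty compartment, handle end under 30 mm, axle over 60 mm above the bench; the two others, spun a full turn or more, stand upright and fully down (within 7 mm) in the block (((x of roller_a_foot in the frame of bin_empty between -0.044 and 0.044 m and y of roller_a_foot in the frame of bin_empty between -0.046 and 0.046 m and height (world z) of roller_a_foot below 0.03 m and height (world z) of roller_a_axle above 0.06 m and angle between roller_a_axle's own z axis and vertical below 1.1 rad and linear speed of roller_a below 0.02 m/s and (value of joint sleeve_a above 0.7 rad or value of joint sleeve_a below -0.7 rad) and not (value of joint sleeve_a above 6.2 rad or value of joint sleeve_a below -6.2 rad) and (value of joint sleeve_b above 6.2 rad or value of joint sleeve_b below -6.2 rad) and (value of joint sleeve_c above 6.2 rad or value of joint sleeve_c below -6.2 rad) and height (world z) of each of roller_b_foot, roller_c_foot below 0.022 m and angle between each of roller_b_axle, roller_c_axle's own z axis and vertical below 0.09 rad and x of roller_b_foot in the frame of block_top between -0.01 and 0.01 m and y of roller_b_foot in the frame of block_top between -0.078 and 0.078 m and x of roller_c_foot in the frame of block_top between -0.01 and 0.01 m and y of roller_c_foot in the frame of block_top between -0.078 and 0.078 m) or (x of roller_b_foot in the frame of bin_empty between -0.044 and 0.044 m and y of roller_b_foot in the frame of bin_empty between -0.046 and 0.046 m and height (world z) of roller_b_foot below 0.03 m and height (world z) of roller_b_axle above 0.06 m and angle between roller_b_axle's own z axis and vertical below 1.1 rad and linear speed of roller_b below 0.02 m/s and (value of joint sleeve_b above 0.7 rad or value of joint sleeve_b below -0.7 rad) and not (value of joint sleeve_b above 6.2 rad or value of joint sleeve_b below -6.2 rad) and (value of joint sleeve_a above 6.2 rad or value of joint sleeve_a below -6.2 rad) and (value of joint sleeve_c above 6.2 rad or value of joint sleeve_c below -6.2 rad) and height (world z) of each of roller_a_foot, roller_c_foot below 0.022 m and angle between each of roller_a_axle, roller_c_axle's own z axis and vertical below 0.09 rad and x of roller_a_foot in the frame of block_top between -0.01 and 0.01 m and y of roller_a_foot in the frame of block_top between -0.078 and 0.078 m and x of roller_c_foot in the frame of block_top between -0.01 and 0.01 m and y of roller_c_foot in the frame of block_top between -0.078 and 0.078 m) or (x of roller_c_foot in the frame of bin_empty between -0.044 and 0.044 m and y of roller_c_foot in the frame of bin_empty between -0.046 and 0.046 m and height (world z) of roller_c_foot below 0.03 m and height (world z) of roller_c_axle above 0.06 m and angle between roller_c_axle's own z axis and vertical below 1.1 rad and linear speed of roller_c below 0.02 m/s and (value of joint sleeve_c above 0.7 rad or value of joint sleeve_c below -0.7 rad) and not (value of joint sleeve_c above 6.2 rad or value of joint sleeve_c below -6.2 rad) and (value of joint sleeve_a above 6.2 rad or value of joint sleeve_a below -6.2 rad) and (value of joint sleeve_b above 6.2 rad or value of joint sleeve_b below -6.2 rad) and height (world z) of each of roller_a_foot, roller_b_foot below 0.022 m and angle between each of roller_a_axle, roller_b_axle's own z axis and vertical below 0.09 rad and x of roller_a_foot in the frame of block_top between -0.01 and 0.01 m and y of roller_a_foot in the frame of block_top between -0.078 and 0.078 m and x of roller_b_foot in the frame of block_top between -0.01 and 0.01 m and y of roller_b_foot in the frame of block_top between -0.078 and 0.078 m))); the robot touches nothing.
It fails at once if a rubber roller is pressed or squeezed by the fingers with more than 10 N (contact force between any of sleeve_a, sleeve_b, sleeve_c and the fingers above 10 N).
It fails at once if a hand roller is let go while its handle end is more than 45 mm above the bench (dropped) ((height (world z) of roller_a_foot above 0.045 m and contact force between roller_a and the fingers below 0.02 N) or (height (world z) of roller_b_foot above 0.045 m and contact force between roller_b and the fingers below 0.02 N) or (height (world z) of roller_c_foot above 0.045 m and contact force between roller_c and the fingers below 0.02 N)).
It fails at once if the thread spool, the tin or the awl is moved by more than 25 mm (distance of any of spool, tin, awl from where it was at the start of the episode above 0.025 m).
It also fails if it takes over 59 s, if anything falls off the work surface, if the arm or the gripper's body presses on something with over 40 N, if the wrist force passes 120 N, or if a joint passes its speed limit or range.

### The arm

A 6-joint arm with a two-finger parallel gripper is mounted at the origin on the work surface. World frame = base frame: x ahead of the robot, y to its left, z up, the work surface at z = 0. Lengths are in mm, angles in rad, forces in N, time in s.
With the tool pointing down it reaches from about 350 to 875 mm from the base axis. Payload 4.2 kg.
Tool frame: the origin (TCP) lies at the very end of the fingers, on their centre line; the grasp point (between the pads) lies 19 mm behind it (manip.pinch_z is the distance from the TCP to the grasp point, in mm); y points along the fingers, z is the direction in which the jaws open and shut, and the axes are right-handed (so a half turn about y gives the same grasp; the last joint's range is limited). The gripper opens to 87 mm and grips with 3 to 60 N. Pads are 19 mm wide; open, the fingers measure 117 mm over their backs; the gripper's body (75 mm by 190 mm) begins 51 mm behind the grasp point.
Start: joints at [-0.846, 0.385, 0.008, 0, -1.194, -0.259], TCP at [280.722, -558.385, 222.55] pointing down, gripper open.
Joint ranges: [-3.14, 3.14], [-1.21, 2.06], [-1.07, 1.41], [-3.16, 2.05], [-2.99, -0.16], [-3.1, 3.1]. Speed limits (rad/s): [2.79, 2.79, 3.14, 3.14, 3.14, 3.14].

### API

Orientations are given as a rotation vector (axis times angle).
In Python, from cell import manip gives the robot as it stands.
- The arm moves only by the tool jog_arm, never from a script. Its argument "increments" is a list that holds one entry, the list of rows, each a list of 4 numbers: the shift along the tool's x, y, z in cm, then the turn about the tool's y in degrees. In form: [[[x, y, z, roll], ...]]. A call has exactly 5 rows; each row shifts and turns the pose as measured when the row begins, along the tool's axes as they then stand; what a row does not reach is not made up. A row lasts 1/8 s, in which the tool goes at most 62.5 mm and 10.7 degrees, less where a joint would pass 70% of its speed; a pose out of reach is approached as far as the arm can. A call with a gripper value outside its range is refused whole. "fingers" is the gripper's target within -1 to 1 (fully open at 1, half-way at 0, shut at -1), set as the call begins (left out, the last holds). The fingers move at their own pace and stop on an object; "force" is the grip in N (left out, the last holds). Time passes only in rows, so rows that do not move let the fingers close, or fill a call up. It gives the time, the measured TCP pose, the force and the opening at its end, in the units of the state.
- manip.observe(): the state, without advancing time (a new reading comes with each control period).
- manip.grab_frame(name): name is "scene" or "side" or "wrist"; returns (picture, depth): 420x560x3 uint8, red, green, blue; 420x560 float32, mm along the optical axis (not along the pixel's ray), 0 where there is no reading.
- manip.camera_info(name): a dict with "K" (3x3 intrinsics, pixels), "eye" and "orientation" of the camera in the world; the wrist camera has in their place "mount" (4x4, takes a point from camera to tool coordinates, whose origin is the TCP and whose axes are the tool frame's). Camera axes: x right, y down, z forward; pixel columns grow to the right and rows downward; lengths in mm; the calibration is good to about 2 mm. A picture is of the moment at which its call begins: read the wrist's pose just before it. camera_info takes no time and is no camera call.
- manip.job_done(): hands the job in, once; it reports no verdict.
The state is a dict: "t": time; "q": joint angles; "qvel": joint speeds; "joint_torque": joint torques, N m; "eef_pos": TCP position; "eef_rot": TCP orientation; "contact_force": force on the tool from outside, world axes, zero at the start; "moment": the same for the moment, N m; "opening": opening from 0.0 (shut) to 1.0 (fully open).
Only numpy, scipy, OpenCV 4.12 (cv2) and the standard library are available. Lean on these libraries where they do the work, as an engineer would, in place of code of your own. Each camera call takes 0.05 s, during which the arm holds its last target.

## Working session

There is one attempt and no reset: what is moved stays moved. The work goes in short steps, Python scripts to look and compute and a tool call to move; the robot and the scene stay as the last step left them, time stands still between calls to the robot, and variables do not carry over. Pictures are saved under pics/ and viewed, and the job is handed in when it is done.

Besides the shell and the picture viewer there is one more tool, called as name([rows], argument=value, ...), one row to a line, values as JSON. jog_arm: Moves the arm, as the interface text tells. Its arguments: {"type":"object","properties":{"increments":{"type":"array"},"fingers":{"type":"number"},"force":{"type":"number"}},"required":["increments"]}

```bash
ls; mkdir -p pics
cat > h.py <<'E'
import numpy as np,cv2
from scipy.spatial.transform import Rotation as R
from cell import manip
def snap(name,fn):
    s=manip.observe(); p,d=manip.grab_frame(name); cv2.imwrite('pics/'+fn+'.png',p[:,:,::-1]); np.savez('pics/'+fn+'.npz',p=p,d=d,pos=s['eef_pos'],rot=s['eef_rot']); return p,d,s
E
python3 - <<'E'
from h import *
for n in ['scene','side','wrist']:
    c=manip.camera_info(n); print(n,c)
    snap(n,n+'0')
s=manip.observe();print(s)
print(R.from_rotvec(s['eef_rot']).as_matrix())
E
```

```text
pics
scene {'K': array([[423.11901994,   0.        , 285.74297377],
       [  0.        , 423.11901994, 209.83242664],
       [  0.        ,   0.        ,   1.        ]]), 'eye': array([1210.24990239,   67.98681522,  839.01504271]), 'orientation': array([-1.70511765, -1.8874455 ,  0.76670789])}
side {'K': array([[458.08370075,   0.        , 274.35590233],
       [  0.        , 458.08370075, 213.26449053],
       [  0.        ,   0.        ,   1.        ]]), 'eye': array([290.29763549, 824.81378418, 812.933413  ]), 'orientation': array([-0.43095988,  2.70042065, -1.28394214])}
wrist {'K': array([[340.62522405,   0.        , 280.09447937],
       [  0.        , 340.62522405, 207.9367874 ],
       [  0.        ,   0.        ,   1.        ]]), 'mount': array([[ 6.15064033e-04,  9.62997268e-01,  2.69510451e-01,
        -7.34875536e+01],
       [ 8.98547647e-05, -2.69510554e-01,  9.62997431e-01,
        -1.61554751e+02],
       [ 9.99999807e-01, -5.68088285e-04, -2.52296141e-04,
        -7.51570281e-01],
       [ 0.00000000e+00,  0.00000000e+00,  0.00000000e+00,
         1.00000000e+00]])}
{'t': 0.15, 'q': array([-8.46383447e-01,  3.85352139e-01,  6.96069784e-03, -3.63136480e-04,
       -1.19400882e+00, -2.58590315e-01]), 'qvel': array([-0.00098553, -0.00138951,  0.0032102 ,  0.0029834 , -0.00104883,
        0.00282377]), 'joint_torque': array([ 1.71585929e-03, -3.91053343e+01,  1.87587190e+01,  4.22232047e+00,
        1.23682769e-02, -1.36023609e-04]), 'eef_pos': array([ 280.53200769, -557.99916332,  221.73421993]), 'eef_rot': array([-1.53819864, -0.36470888,  0.36543568]), 'contact_force': array([-0.51206335, -1.88816566,  0.87241655]), 'moment': array([-0.05569784,  0.03242123,  0.00688419]), 'opening': 1.0019934249996734}
[[ 8.93512498e-01 -8.10030263e-04 -4.49037592e-01]
 [ 4.49038315e-01  1.42491521e-03  8.93511366e-01]
 [-8.39307543e-05 -9.99998657e-01  1.63691417e-03]]
```

View pics/scene0.png

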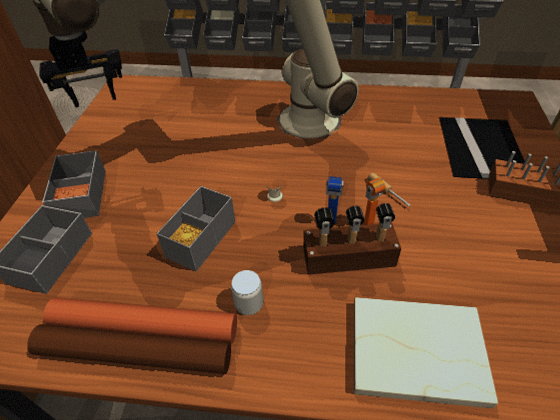

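View pics/side0.png

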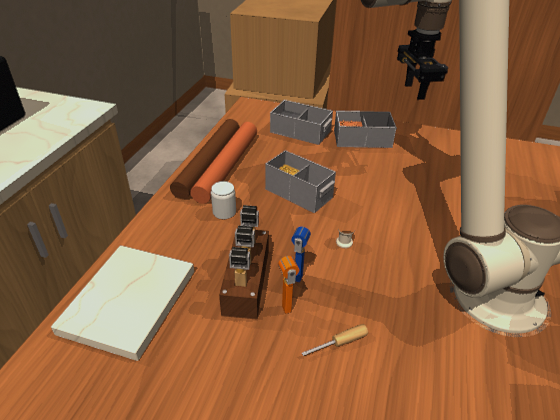

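View pics/wrist0.png

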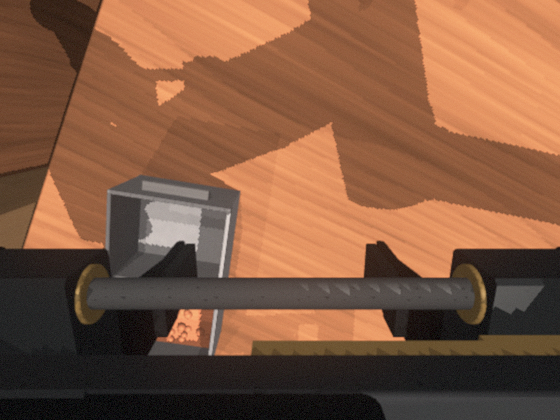

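The scene view shows the candidates for the rollers: black ones in the block at about (323,215), (355,215) and (385,213), and blue (335,190) and orange (376,190) decoys, which I leave. The candidate bins are the gold-rivet one (197,228), the copper-rivet one (75,185) and one with no rivets (45,248). The brass (gold) one with its near-robot compartment empty fits. Next I check it in a close crop and measure.

```bash
cat >> h.py <<'E'
def cloud(name,d,s=None,pos=None,rot=None):
    c=manip.camera_info(name);K=c['K'];v,u=np.mgrid[:420,:560]
    P=np.stack([(u-K[0,2])/K[0,0]*d,(v-K[1,2])/K[1,1]*d,d],-1)
    if 'mount' in c:
        M=c['mount'];P=P@M[:3,:3].T+M[:3,3];return P@R.from_rotvec(rot).as_matrix().T+pos
    return P@R.from_rotvec(c['orientation']).as_matrix().T+c['eye']
E
python3 - <<'E'
from h import *
for n in ['scene','side']:
    z=np.load(f'pics/{n}0.npz');p,d=z['p'],z['d'];W=cloud(n,d);np.save(f'pics/W{n}.npy',W)
    ok=d>0
    print(n,'bench z',np.median(W[300:330,400:420,2]) if n=='side' else np.median(W[130:150,200:230,2]))
    x,y,h=W[...,0],W[...,1],W[...,2]
    m=ok&(h>40)&(h<300)&(x>300)&(x<800)&(y>-450)&(y<250)
    k,lab,st,ce=cv2.connectedComponentsWithStats(m.astype(np.uint8))
    for i in range(1,k):
        if st[i,4]>60:
            q=W[lab==i];print(st[i],np.percentile(q,[1,50,99],0).round(0).tolist())
    a=(slice(150,300),slice(140,430)) if n=='scene' else (slice(140,330),slice(200,360))
    crop=p[a][:,:,::-1]; f=2.7 if n=='scene' else 3; cv2.imwrite(f'pics/{n}c.png',cv2.resize(crop,None,fx=f,fy=f,interpolation=2))
E
```

```text
scene bench z 0.7525617844756312
[ 303  176   98   89 5088] [[451.0, 34.0, 42.0], [576.0, 136.0, 72.0], [628.0, 243.0, 169.0]]
[ 156  186   78   75 2905] [[450.0, -310.0, 41.0], [556.0, -248.0, 66.0], [645.0, -166.0, 94.0]]
[231 270  31  37 919] [[693.0, -114.0, 41.0], [733.0, -82.0, 84.0], [753.0, -53.0, 88.0]]
[  70  299  166   27 1309] [[775.0, -446.0, 46.0], [790.0, -268.0, 59.0], [800.0, -101.0, 63.0]]
side bench z -0.5485448912597235
[ 199  128   53   81 1426] [[687.0, -441.0, 41.0], [774.0, -140.0, 57.0], [799.0, -53.0, 87.0]]
[ 265  150   71   52 2103] [[447.0, -311.0, 41.0], [545.0, -230.0, 69.0], [642.0, -164.0, 92.0]]
[ 219  205   50  103 3233] [[512.0, 34.0, 42.0], [557.0, 185.0, 71.0], [606.0, 248.0, 169.0]]
[ 278  227   33   76 1055] [[435.0, 78.0, 43.0], [452.0, 185.0, 133.0], [473.0, 209.0, 154.0]]
```

View pics/scenec.png

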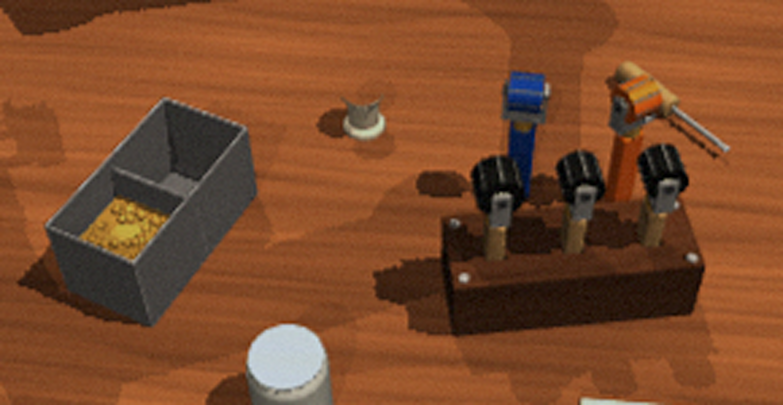

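View pics/sidec.png

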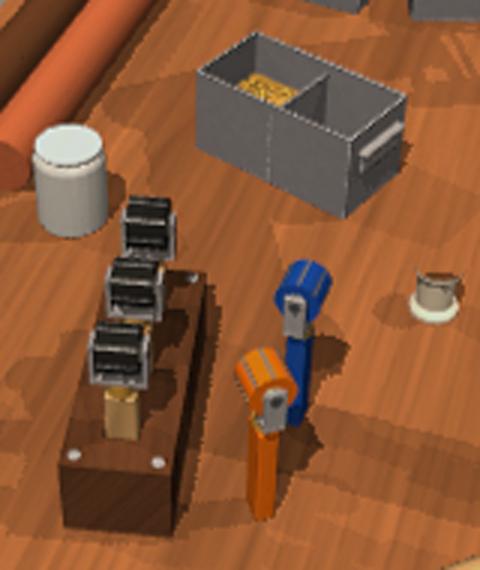

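Both crops confirm it: black rollers in the block, with gold rivets on the far side of the chosen bin and its near compartment empty. Now the exact poses.

Run:
```python
from h import *
Ws={n:np.load(f'pics/W{n}.npy') for n in ['scene','side']}
def rect(q): return cv2.minAreaRect(q[:,:2].astype(np.float32))
for n,W in Ws.items():
    q=W.reshape(-1,3)
    b=q[(abs(q[:,2]-70)<3)&(q[:,0]>490)&(q[:,0]<680)&(q[:,1]>0)&(q[:,1]<280)]
    # largest cc filter: keep near median
    print(n,'block',len(b),rect(b),b[:,2].mean())
    b=q[(q[:,2]>86)&(q[:,2]<97)&(q[:,0]>430)&(q[:,0]<660)&(q[:,1]>-330)&(q[:,1]<-150)]
    print(n,'bin rim',len(b),rect(b),cv2.boxPoints(rect(b)).round(0).tolist())
    dv=q[(q[:,2]>74)&(q[:,2]<84)&(q[:,0]>500)&(q[:,0]<590)&(q[:,1]>-290)&(q[:,1]<-190)]
    print(' div',len(dv),dv.mean(0) if len(dv) else 0)
    t=q[(q[:,2]>135)&(q[:,2]<180)&(q[:,0]>490)&(q[:,0]<680)&(q[:,1]>0)&(q[:,1]<280)]
    for lo,hi in [(20,95),(95,160),(160,260)]:
        r=t[(t[:,1]>lo)&(t[:,1]<hi)]
        tp=r[r[:,2]>160]
        print(' roller',len(r),np.percentile(r,[2,50,98],0).round(1).tolist(),'top',np.percentile(r[:,2],[99,99.8]).round(1),tp.mean(0).round(1),(np.percentile(tp[:,:2],[2,98],0)).round(1).tolist())
```

```text
scene block 1987 ((569.8262939453125, 138.10293579101562), (83.88725280761719, 216.41371154785156), 11.825603485107422) 70.38387102945018
scene bin rim 460 ((546.0623779296875, -239.27671813964844), (98.81852722167969, 182.9667510986328), 69.17183685302734) [[443.0, -253.0], [614.0, -318.0], [649.0, -226.0], [478.0, -161.0]]
 div 153 [ 545.81492947 -242.66198723   78.76572058]
 roller 361 [[569.8, 51.5, 137.4], [594.7, 70.8, 162.3], [604.8, 90.8, 171.3]] top [171.7 172.2] [586.7  70.5 167. ] [[568.4, 53.7], [601.3, 86.6]]
 roller 309 [[556.5, 119.5, 137.0], [581.2, 137.2, 160.3], [591.0, 154.7, 169.0]] top [169.3 170.1] [572.4 136.3 165.3] [[554.5, 122.8], [586.3, 150.7]]
 roller 310 [[542.6, 186.7, 137.9], [567.6, 202.8, 160.1], [577.0, 221.2, 169.2]] top [169.6 169.8] [558.4 202.6 165.5] [[541.6, 189.9], [573.4, 217.6]]
side block 1396 ((569.2990112304688, 137.99305725097656), (80.59707641601562, 217.38172912597656), 11.690021514892578) 69.58289921852878
side bin rim 317 ((545.9833374023438, -237.9708251953125), (100.85609436035156, 184.85183715820312), 69.87242126464844) [[442.0, -254.0], [615.0, -317.0], [650.0, -222.0], [477.0, -159.0]]
 div 118 [ 544.90336409 -240.82710898   78.72267089]
 roller 293 [[563.1, 60.4, 137.4], [578.8, 82.2, 158.9], [601.0, 92.5, 170.4]] top [171.2 172.6] [581.2  76.8 166.4] [[566.6, 58.2], [596.2, 88.7]]
 roller 298 [[548.7, 125.6, 138.0], [565.7, 147.2, 157.8], [587.3, 156.9, 167.7]] top [168.  169.3] [568.2 141.8 164.9] [[553.7, 125.3], [582.9, 153.6]]
 roller 331 [[535.4, 193.3, 138.3], [551.9, 213.4, 158.9], [573.4, 222.8, 168.6]] top [169.1 170.2] [554.6 208.5 164.9] [[540.3, 193.0], [569.3, 219.5]]
```

```bash
cat >> h.py <<'E'
BC=np.array([569.5,138.]);by=np.array([-0.204,0.979]);bx=np.array([0.979,0.204])
M={-1:BC-68*by,0:BC,1:BC+68*by}
BIN=np.array([504.3,-222.9])
YAW=191.75 # angle of tool z
def plan(xyz,yaw=YAW,n=5):
    s=manip.observe();Rm=R.from_rotvec(s['eef_rot']).as_matrix();p=s['eef_pos'].copy()
    cy=np.degrees(np.arctan2(Rm[1,2],Rm[0,2]))%360
    dy=(yaw-cy+180)%360-180
    print('t %.2f'%s['t'],'pos',p.round(1),'zang %.1f'%cy,'tilt %.2f'%np.degrees(np.arccos(-Rm[2,1])),'F',s['contact_force'].round(2),'op %.2f'%s['opening'])
    st=(np.array(xyz)-p)/n
    for i in range(n):
        Ri=R.from_euler('z',dy*i/n,degrees=True).as_matrix()@Rm
        print([*(Ri.T@st/10).round(2),round(-dy/n,1)])
def here():
    s=manip.observe();Rm=R.from_rotvec(s['eef_rot']).as_matrix();p=s['eef_pos'];d=p[:2]-BC
    print('t %.2f'%s['t'],'pos',p.round(1),'blk x %.1f y %.1f'%(d@bx,d@by),'F',s['contact_force'].round(2),'zang %.1f'%(np.degrees(np.arctan2(Rm[1,2],Rm[0,2]))%360))
E
python3 -c "
from h import *
plan([*M[-1],205],n=15)"
```

```text
t 0.15 pos [ 280.5 -558.   221.7] zang 116.7 tilt 0.09 F [-0.51 -1.89  0.87] op 1.00
[np.float64(3.69), np.float64(0.12), np.float64(2.84), np.float64(-5.0)]
[np.float64(3.92), np.float64(0.12), np.float64(2.51), np.float64(-5.0)]
[np.float64(4.13), np.float64(0.11), np.float64(2.16), np.float64(-5.0)]
[np.float64(4.3), np.float64(0.11), np.float64(1.79), np.float64(-5.0)]
[np.float64(4.44), np.float64(0.11), np.float64(1.41), np.float64(-5.0)]
[np.float64(4.54), np.float64(0.11), np.float64(1.02), np.float64(-5.0)]
[np.float64(4.62), np.float64(0.11), np.float64(0.62), np.float64(-5.0)]
[np.float64(4.65), np.float64(0.11), np.float64(0.21), np.float64(-5.0)]
[np.float64(4.65), np.float64(0.11), np.float64(-0.2), np.float64(-5.0)]
[np.float64(4.62), np.float64(0.11), np.float64(-0.6), np.float64(-5.0)]
[np.float64(4.55), np.float64(0.11), np.float64(-1.0), np.float64(-5.0)]
[np.float64(4.44), np.float64(0.11), np.float64(-1.39), np.float64(-5.0)]
[np.float64(4.3), np.float64(0.11), np.float64(-1.78), np.float64(-5.0)]
[np.float64(4.13), np.float64(0.11), np.float64(-2.15), np.float64(-5.0)]
[np.float64(3.93), np.float64(0.11), np.float64(-2.5), np.float64(-5.0)]
```

jog_arm([
  [[3.7, 0.1, 2.8, -5], [3.9, 0.1, 2.5, -5], [4.1, 0.1, 2.2, -5], [4.3, 0.1, 1.8, -5], [4.4, 0.1, 1.4, -5]],
], fingers=-1, force=15)

```text
t: 0.78
eef_pos: [380.9, -344.5, 214.1]
eef_rot: [-1.446, -0.708, 0.71]
contact_force: [1.7, 0.3, -0.1]
opening: 0.517
```

```bash
python3 -c "
from h import *
plan([*M[-1],205],n=10)"
```

```text
t 0.78 pos [ 380.9 -344.5  214.1] zang 142.1 tilt 0.30 F [ 1.72  0.26 -0.06] op 0.52
[np.float64(4.53), np.float64(0.1), np.float64(0.96), np.float64(-5.0)]
[np.float64(4.59), np.float64(0.1), np.float64(0.56), np.float64(-5.0)]
[np.float64(4.62), np.float64(0.1), np.float64(0.16), np.float64(-5.0)]
[np.float64(4.62), np.float64(0.09), np.float64(-0.24), np.float64(-5.0)]
[np.float64(4.58), np.float64(0.09), np.float64(-0.64), np.float64(-5.0)]
[np.float64(4.51), np.float64(0.09), np.float64(-1.03), np.float64(-5.0)]
[np.float64(4.4), np.float64(0.09), np.float64(-1.42), np.float64(-5.0)]
[np.float64(4.26), np.float64(0.09), np.float64(-1.79), np.float64(-5.0)]
[np.float64(4.09), np.float64(0.08), np.float64(-2.16), np.float64(-5.0)]
[np.float64(3.89), np.float64(0.08), np.float64(-2.5), np.float64(-5.0)]
```

jog_arm([
  [[4.5, 0.1, 1.0, -5], [4.6, 0.1, 0.6, -5], [4.6, 0.1, 0.2, -5], [4.6, 0.1, -0.2, -5], [4.6, 0.1, -0.6, -5]],
])

```text
t: 1.4
eef_pos: [480.2, -127.6, 208.9]
eef_rot: [-1.295, -1.052, 1.052]
contact_force: [0.3, -0.3, 0.3]
opening: 0.02
```

```bash
python3 -c "
from h import *
plan([*(M[-1]-40*by),205],n=5)"
```

```text
t 1.40 pos [ 480.2 -127.6  208.9] zang 168.0 tilt 0.35 F [ 0.34 -0.34  0.3 ] op 0.02
[np.float64(3.59), np.float64(0.08), np.float64(-1.51), np.float64(-4.8)]
[np.float64(3.45), np.float64(0.08), np.float64(-1.81), np.float64(-4.8)]
[np.float64(3.29), np.float64(0.08), np.float64(-2.09), np.float64(-4.8)]
[np.float64(3.11), np.float64(0.08), np.float64(-2.35), np.float64(-4.8)]
[np.float64(2.9), np.float64(0.08), np.float64(-2.6), np.float64(-4.8)]
```

jog_arm([
  [[3.6, 0.1, -1.5, -4.8], [3.5, 0.1, -1.8, -4.8], [3.3, 0.1, -2.1, -4.8], [3.1, 0.1, -2.4, -4.8], [2.9, 0.1, -2.6, -4.8]],
])

```text
t: 2.02
eef_pos: [592.4, 40.7, 203.2]
eef_rot: [-1.086, -1.371, 1.372]
contact_force: [0.3, -0.3, -0.0]
opening: 0.004
```

Run:
```python
from h import *
here()
p,d,s=snap('wrist','w1');here()
W=cloud('wrist',d,pos=s['eef_pos'],rot=s['eef_rot'])
r=W[...,:2]-BC; X=r@bx;Y=r@by
for k in (-68,0,68):
    m=(d>0)&(abs(Y-k)<30)&(abs(X)<30)&(W[...,2]>135)&(W[...,2]<180)
    if m.sum()<30: print(k,m.sum());continue
    z=W[...,2][m];t=m&(W[...,2]>np.percentile(z,98)-3)
    print(k,m.sum(),'top',np.percentile(z,[95,99]).round(1),'X',np.percentile(X[m],[1,99]).round(1),'topXY',X[t].mean().round(1),Y[t].mean().round(1),'Yrange',np.percentile(Y[m],[1,99]).round(1))
```

```text
t 2.02 pos [592.4  40.7 203.2] blk x 2.6 y -100.0 F [ 0.29 -0.26 -0.01] zang 192.9
t 2.08 pos [595.2  44.  202.5] blk x 6.0 y -97.3 F [2.99 0.19 0.56] zang 193.2
-68 37 top [153.  153.4] X [-13.5  16.2] topXY -3.3 -88.1 Yrange [-88.7 -86.8]
0 94 top [154.7 155. ] X [-8.2  9.9] topXY 0.9 -17.4 Yrange [-18.5 -14.3]
68 0
```

View pics/w1.png

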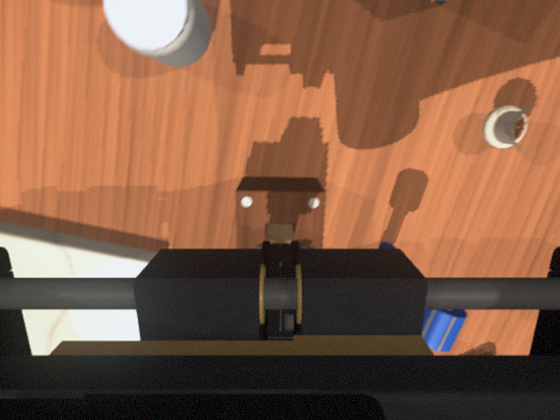

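```bash
python3 -c "
from h import *
plan([*(M[-1]-8*by),180],n=3)"
```

```text
t 2.08 pos [595.2  44.  202.5] zang 193.2 tilt 0.36 F [2.99 0.19 0.56] op 0.00
[np.float64(0.71), np.float64(0.76), np.float64(0.18), np.float64(0.5)]
[np.float64(0.71), np.float64(0.76), np.float64(0.19), np.float64(0.5)]
[np.float64(0.71), np.float64(0.76), np.float64(0.19), np.float64(0.5)]
```

jog_arm([
  [[0.7, 0.75, 0.2, 0.5], [0.7, 0.75, 0.2, 0.5], [0.7, 0.75, 0.2, 0.5], [0, 0, 0, 0], [0, 0, 0, 0]],
])

```text
t: 2.7
eef_pos: [581.7, 63.3, 177.4]
eef_rot: [-1.099, -1.352, 1.355]
contact_force: [-0.7, 0.7, 0.3]
opening: 0.005
```

```bash
python3 -c "
from h import *
here();manip.grab_frame('scene');here();manip.grab_frame('side');here()"
```

```text
t 2.70 pos [581.7  63.3 177.4] blk x -3.3 y -75.6 F [-0.66  0.66  0.31] zang 191.5
t 2.75 pos [581.7  63.3 177.4] blk x -3.3 y -75.7 F [ 0.2  -0.67 -0.17] zang 191.5
t 2.80 pos [581.9  63.3 177.4] blk x -3.1 y -75.6 F [ 1.49  0.04 -0.47] zang 191.5
```

jog_arm([
  [[0, 0.1, -0.1, 0], [0, 0.1, -0.1, 0], [0, 0.1, -0.1, 0], [0, 0.1, 0, 0], [0, 0, 0, 0]],
])

```text
t: 3.42
eef_pos: [585.5, 63.6, 173.6]
eef_rot: [-1.1, -1.353, 1.353]
contact_force: [0.5, -0.9, -0.0]
opening: 0.005
```

```bash
python3 -c "
from h import *
here()"
```

```text
t 3.42 pos [585.5  63.6 173.6] blk x 0.5 y -76.1 F [ 0.52 -0.94 -0.02] zang 191.4
```

jog_arm([
  [[0, 0.06, 0, 0], [0, 0.06, 0, 0], [0, 0.06, 0, 0], [0, 0.06, 0, 0], [0, 0.06, 0, 0]],
])

```text
t: 4.05
eef_pos: [585.5, 63.6, 170.5]
eef_rot: [-1.1, -1.353, 1.353]
contact_force: [0.8, -0.4, -0.3]
opening: 0.007
```

jog_arm([
  [[0, 0.03, 0, 0], [0, 0.03, 0, 0], [0, 0.03, 0, 0], [0, 0.0, 0, 0], [0, 0.0, 0, 0]],
])

```text
t: 4.68
eef_pos: [585.8, 63.6, 170.3]
eef_rot: [-1.101, -1.354, 1.353]
contact_force: [-0.2, 0.3, 1.1]
opening: 0.006
```

jog_arm([
  [[2.0, 0.03, 0, 0], [1.5, -0.8, 0, 0], [0, -1.0, 0, 0], [-2, 0, 0, 0], [-2, 0, 0, 0]],
])

```text
t: 5.3
eef_pos: [586.7, 60.7, 189.5]
eef_rot: [-1.099, -1.357, 1.355]
contact_force: [-0.3, 1.4, 0.1]
opening: 0.004
```

Run:
```python
from h import *
here()
ims=[]
for i in range(2):
    for n in ('scene','side'):
        p,d=manip.grab_frame(n)
        c=p[190:250,300:410] if n=='scene' else p[190:290,215:325][:60+40]
        c=cv2.resize(c[:,:,::-1],(400,int(400*c.shape[0]/110)),interpolation=2)[:290]
        ims.append(cv2.copyMakeBorder(c,0,300-c.shape[0],0,0,0))
cv2.imwrite('pics/s1.png',np.vstack([np.hstack(ims[:2]),np.hstack(ims[2:])]))
here()
```

```text
t 5.30 pos [586.7  60.7 189.5] blk x 1.1 y -79.2 F [-0.27  1.35  0.1 ] zang 191.6
t 5.50 pos [586.7  60.6 189.1] blk x 1.0 y -79.3 F [-0.96  0.13  0.68] zang 191.5
```

View pics/s1.png

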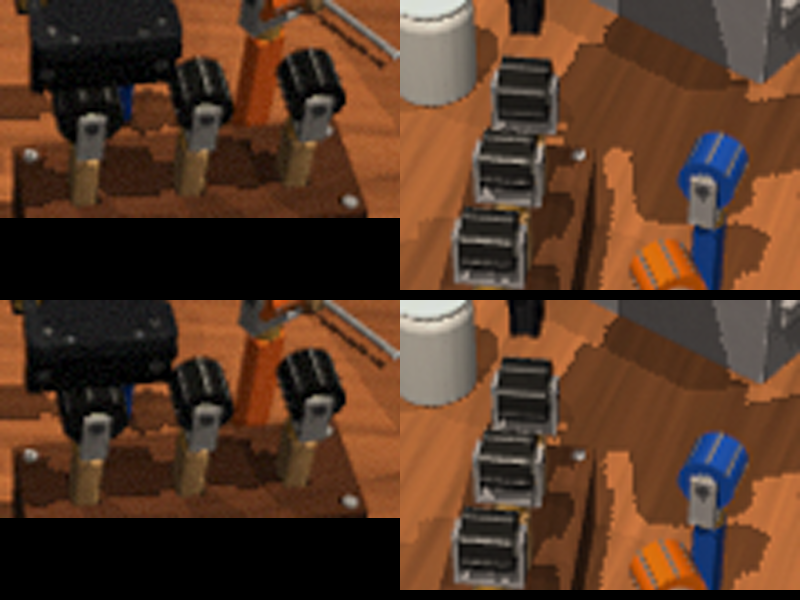

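```bash
cat >> h.py <<'E'
def strip(ps,fn):
    # rows: side crops of three rollers for each picture
    rows=[]
    for p in ps:
        cs=[cv2.resize(p[v-15:v+15,u-15:u+15,::-1],(190,190),interpolation=cv2.INTER_CUBIC) for u,v in ((250,214),(244,235),(239,256))]
        rows.append(np.hstack(cs))
    cv2.imwrite('pics/'+fn,np.vstack(rows))
E
python3 - <<'E'
from h import *
a=np.load('pics/side0.npz')['p'];p=[a]
for i in range(2): p.append(manip.grab_frame('side')[0])
strip(p,'s2.png')
E
```

```text
(no output)
```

View pics/s2.png

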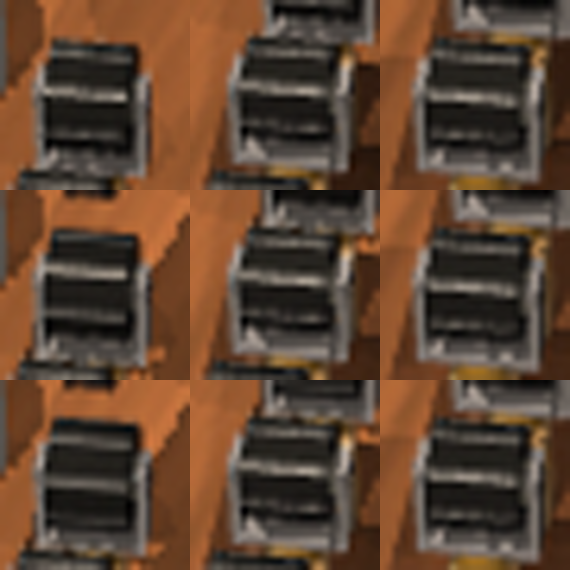

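jog_arm([
  [[0.1, 0.8, 0, 0], [0, 0.4, 0, 0], [0, 0.2, 0, 0], [0, 0, 0, 0], [0, 0, 0, 0]],
])

```text
t: 6.22
eef_pos: [585.9, 63.3, 173.5]
eef_rot: [-1.098, -1.356, 1.356]
contact_force: [0.4, 0.1, -0.3]
opening: -0.0
```

```bash
python3 -c "
from h import *
here()"
```

```text
t 6.22 pos [585.9  63.3 173.5] blk x 0.8 y -76.5 F [ 0.42  0.09 -0.3 ] zang 191.7
```

jog_arm([
  [[0, 0.28, 0, 0], [2.2, 0.1, 0, 0], [1.5, -0.6, 0, 0], [-1.8, 0, 0, 0], [-2.0, 0.1, 0, 0]],
])

```text
t: 6.85
eef_pos: [586.8, 62.8, 175.9]
eef_rot: [-1.098, -1.359, 1.357]
contact_force: [0.6, 0.1, 1.4]
opening: 0.007
```

Run:
```python
from h import *
here()
strip([manip.grab_frame('side')[0] for i in range(3)],'s3.png')
here()
```

```text
t 6.85 pos [586.8  62.8 175.9] blk x 1.6 y -77.1 F [0.59 0.12 1.38] zang 191.8
t 7.00 pos [586.8  61.9 175.6] blk x 1.4 y -78.0 F [0.42 0.5  0.85] zang 191.6
```

View pics/s3.png

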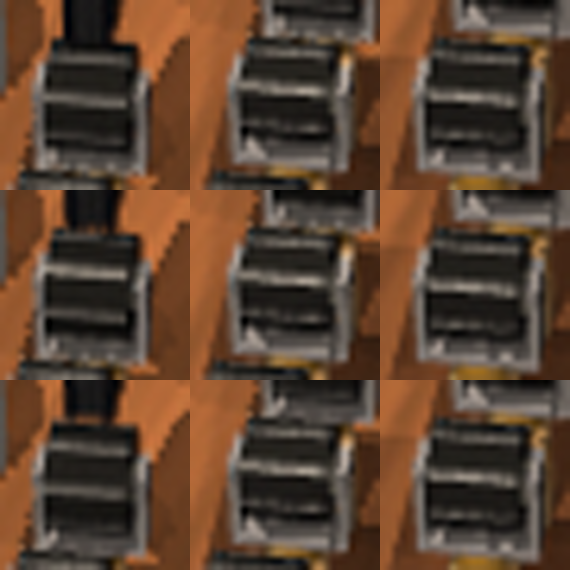

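jog_arm([
  [[0.1, 0.25, 0, 0], [0.1, 0.2, 0, 0], [2.2, 0.1, 0, 0], [2.0, -0.7, 0, 0], [1.5, 0, 0, 0]],
])

```text
t: 7.62
eef_pos: [574.9, 120.6, 177.5]
eef_rot: [-1.101, -1.355, 1.353]
contact_force: [0.4, -0.1, -1.8]
opening: 0.004
```

Run:
```python
from h import *
here()
strip([manip.grab_frame('side')[0] for i in range(4)],'s4.png')
here()
```

```text
t 7.62 pos [574.9 120.6 177.5] blk x 1.8 y -18.1 F [ 0.43 -0.09 -1.8 ] zang 191.5
t 7.83 pos [574.5 119.5 176.5] blk x 1.1 y -19.1 F [-0.22  0.   -0.08] zang 191.5
```

View pics/s4.png

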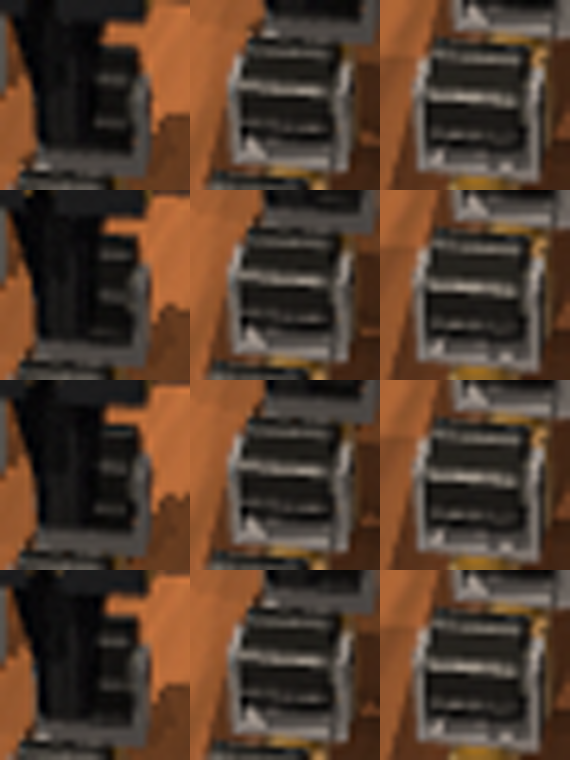

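jog_arm([
  [[0.9, 0.1, 0.1, 0], [0, 0.2, 0, 0], [0, 0.15, 0, 0], [0, 0, 0, 0], [0, 0, 0, 0]],
])

```text
t: 8.45
eef_pos: [571.4, 127.3, 171.2]
eef_rot: [-1.101, -1.35, 1.354]
contact_force: [0.5, 0.6, 0.0]
opening: 0.007
```

Run:
```python
from h import *
here()
```

```text
t 8.45 pos [571.4 127.3 171.2] blk x -0.3 y -10.9 F [0.47 0.65 0.  ] zang 191.4
```

jog_arm([
  [[0.3, 0.05, 0, 0], [0, 0.05, 0, 0], [0, 0.05, 0, 0], [0, 0.05, 0, 0], [0, 0.0, 0, 0]],
])

```text
t: 9.07
eef_pos: [570.8, 130.3, 169.2]
eef_rot: [-1.101, -1.35, 1.354]
contact_force: [-0.1, -0.5, -0.1]
opening: 0.006
```

Run:
```python
from h import *
here()
```

```text
t 9.07 pos [570.8 130.3 169.2] blk x -0.3 y -7.8 F [-0.14 -0.53 -0.1 ] zang 191.3
```

jog_arm([
  [[0, 0.03, 0, 0], [0, 0.03, 0, 0], [0, 0.03, 0, 0], [0, 0.03, 0, 0], [0, 0.03, 0, 0]],
])

```text
t: 9.7
eef_pos: [571.0, 130.3, 167.8]
eef_rot: [-1.101, -1.351, 1.353]
contact_force: [0.3, 0.3, 0.9]
opening: 0.006
```

Run:
```python
from h import *
here()
```

```text
t 9.70 pos [571.  130.3 167.8] blk x -0.1 y -7.8 F [0.25 0.34 0.89] zang 191.3
```

jog_arm([
  [[0, 0.04, 0, 0], [1.8, 0.04, 0, 0], [1.5, -0.8, 0, 0], [-1.6, 0, 0, 0], [-1.8, 0, 0, 0]],
])

```text
t: 10.32
eef_pos: [571.1, 131.8, 176.1]
eef_rot: [-1.1, -1.354, 1.355]
contact_force: [0.4, 0.6, -0.2]
opening: 0.002
```

Run:
```python
from h import *
here()
strip([manip.grab_frame('side')[0] for i in range(3)],'s5.png')
here()
```

```text
t 10.32 pos [571.1 131.8 176.1] blk x 0.3 y -6.4 F [ 0.37  0.58 -0.2 ] zang 191.5
t 10.47 pos [571.3 130.8 176.1] blk x 0.3 y -7.4 F [0.6  0.85 0.08] zang 191.3
```

View pics/s5.png

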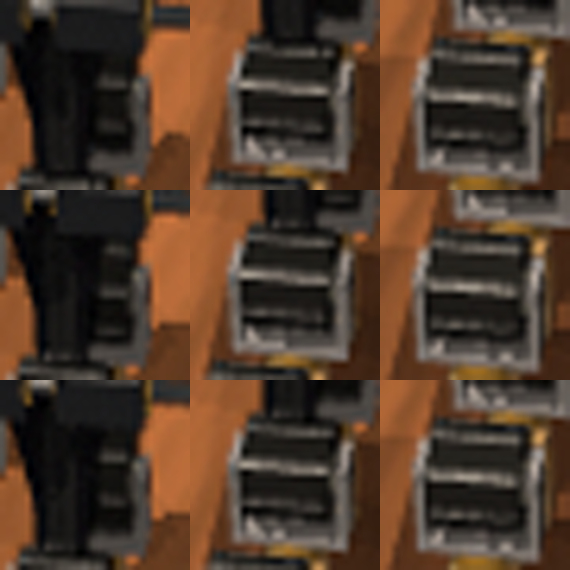

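jog_arm([
  [[2.2, 0, 0, 0], [2.2, 0, 0, 0], [1.8, 0.2, 0, 0], [0, 0.2, 0, 0], [0, 0.05, 0, 0]],
])

```text
t: 11.1
eef_pos: [558.2, 195.3, 171.0]
eef_rot: [-1.102, -1.351, 1.353]
contact_force: [-0.1, -0.4, -0.1]
opening: 0.005
```

Run:
```python
from h import *
here()
strip([manip.grab_frame('side')[0] for i in range(3)],'s6.png')
here()
```

```text
t 11.10 pos [558.2 195.3 171. ] blk x 0.6 y 58.4 F [-0.14 -0.37 -0.07] zang 191.3
t 11.25 pos [558.5 194.8 171.3] blk x 0.8 y 57.8 F [-0.16  0.54  0.13] zang 191.3
```

View pics/s6.png

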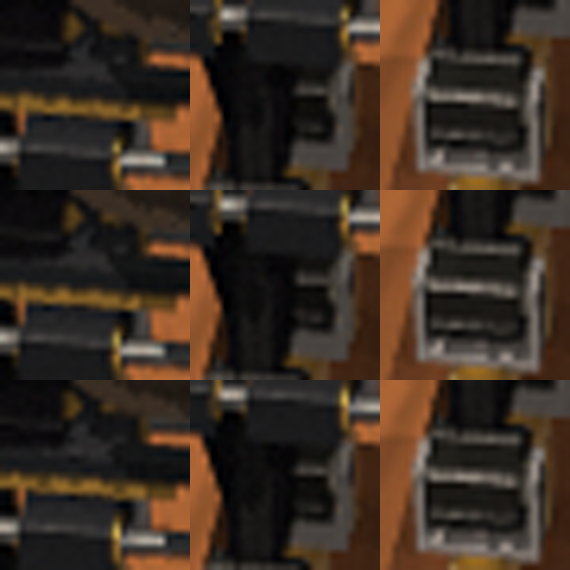

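Middle roller is still; now finding contact on the +68 roller.

jog_arm([
  [[0.2, 0.06, 0, 0], [0, 0.06, 0, 0], [0, 0.05, 0, 0], [0, 0.04, 0, 0], [0, 0.03, 0, 0]],
])

```text
t: 11.88
eef_pos: [558.4, 195.8, 169.0]
eef_rot: [-1.104, -1.349, 1.35]
contact_force: [0.0, -0.4, 0.7]
opening: 0.009
```

Run:
```python
from h import *
here()
```

```text
t 11.88 pos [558.4 195.8 169. ] blk x 0.9 y 58.8 F [ 0.02 -0.37  0.67] zang 191.1
```

jog_arm([
  [[0.1, 0.03, 0, 0], [0, 0.03, 0, 0], [0, 0.03, 0, 0], [0, 0.03, 0, 0], [0, 0.03, 0, 0]],
])

```text
t: 12.5
eef_pos: [558.4, 197.0, 167.8]
eef_rot: [-1.104, -1.35, 1.35]
contact_force: [0.9, 0.1, 1.0]
opening: 0.006
```

Run:
```python
from h import *
here()
```

```text
t 12.50 pos [558.4 197.  167.8] blk x 1.1 y 60.0 F [0.86 0.14 0.96] zang 191.2
```

jog_arm([
  [[0, 0.05, 0, 0], [1.8, 0.05, 0, 0], [1.5, -0.8, 0, 0], [-1.6, 0, 0, 0], [-1.8, 0, 0, 0]],
])

```text
t: 13.12
eef_pos: [558.3, 198.9, 175.6]
eef_rot: [-1.103, -1.353, 1.351]
contact_force: [-0.1, -0.4, -1.3]
opening: 0.001
```

Run:
```python
from h import *
here()
strip([manip.grab_frame('side')[0] for i in range(3)],'s7.png')
here()
```

```text
t 13.12 pos [558.3 198.9 175.6] blk x 1.4 y 61.9 F [-0.13 -0.42 -1.27] zang 191.3
t 13.28 pos [558.7 197.9 175.8] blk x 1.6 y 60.9 F [ 0.24 -0.53 -1.14] zang 191.2
```

View pics/s7.png

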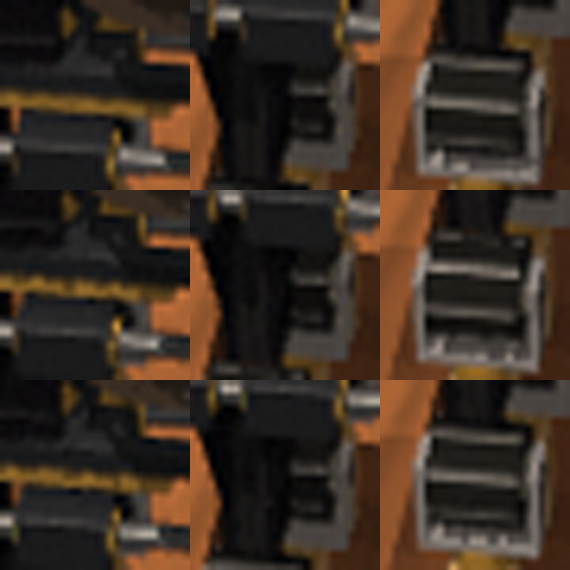

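jog_arm([
  [[-0.1, 0.4, 0.1, 0], [0, 0.2, 0, 0], [0, 0.08, 0, 0], [2.2, 0.08, 0, 0], [1.5, -0.7, 0, 0]],
])

```text
t: 13.9
eef_pos: [550.3, 233.7, 174.5]
eef_rot: [-1.105, -1.348, 1.348]
contact_force: [0.2, -0.3, 0.5]
opening: 0.004
```

Run:
```python
from h import *
here()
```

```text
t 13.90 pos [550.3 233.7 174.5] blk x 0.7 y 97.6 F [ 0.19 -0.3   0.51] zang 191.0
```

jog_arm([
  [[-2.1, 0, 0, 0], [-2.0, 0, 0, 0], [0, 0.2, 0, 0], [0, 0.2, 0, 0], [0, 0.05, 0, 0]],
])

```text
t: 14.52
eef_pos: [558.7, 193.2, 170.6]
eef_rot: [-1.105, -1.351, 1.348]
contact_force: [0.5, 0.2, -0.8]
opening: 0.008
```

Run:
```python
from h import *
here()
strip([manip.grab_frame('side')[0] for i in range(2)],'s8.png')
here()
```

```text
t 14.53 pos [558.7 193.2 170.6] blk x 0.7 y 56.3 F [ 0.46  0.25 -0.76] zang 191.1
t 14.62 pos [558.7 193.5 170.6] blk x 0.7 y 56.5 F [ 0.7  -0.36 -0.17] zang 191.2
```

View pics/s8.png

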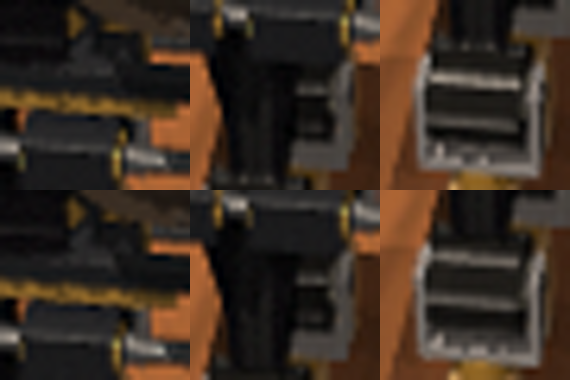

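jog_arm([
  [[0.2, 0.15, 0, 0], [0.2, 0.08, 0, 0], [2.2, 0.07, 0, 0], [1.5, -0.7, 0, 0], [0, -0.6, 0, 0]],
])

```text
t: 15.25
eef_pos: [550.1, 237.3, 181.2]
eef_rot: [-1.104, -1.353, 1.35]
contact_force: [0.4, 0.7, 0.2]
opening: 0.004
```

Run:
```python
from h import *
here()
p=[];
for i in range(6): p.append(manip.grab_frame('side')[0])
cs=[np.vstack([cv2.resize(q[v-15:v+15,u-15:u+15,::-1],(130,130),interpolation=2) for u,v in ((244,235),(239,256))]) for q in p]
cv2.imwrite('pics/s9.png',np.hstack(cs))
here()
```

```text
t 15.25 pos [550.1 237.3 181.2] blk x 1.3 y 101.2 F [0.39 0.71 0.17] zang 191.3
t 15.55 pos [550.1 235.1 180.4] blk x 0.8 y 99.1 F [ 0.09 -0.29  0.55] zang 191.1
```

View pics/s9.png

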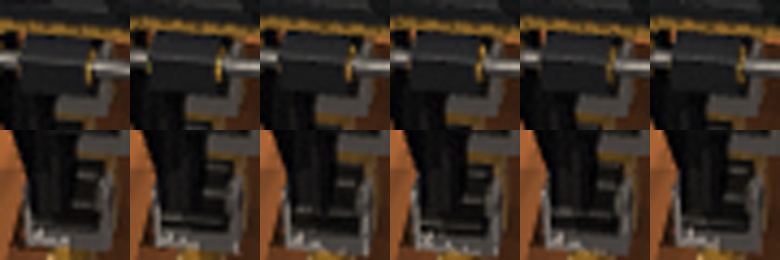

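jog_arm([
  [[-2.7, 0, 0, 0], [-2.7, 0, 0, 0], [-2.7, 0, 0, 0], [-2.2, 0.2, 0.1, 0], [0, 0.3, 0, 0]],
])

```text
t: 16.18
eef_pos: [569.1, 129.0, 173.9]
eef_rot: [-1.106, -1.347, 1.348]
contact_force: [0.5, -0.2, 0.2]
opening: 0.008
```

Run:
```python
from h import *
here()
strip([manip.grab_frame('side')[0] for i in range(4)],'s10.png')
here()
```

```text
t 16.18 pos [569.1 129.  173.9] blk x -2.2 y -8.7 F [ 0.5  -0.24  0.15] zang 191.0
t 16.38 pos [569.1 131.1 174. ] blk x -1.8 y -6.6 F [ 0.2   0.35 -0.03] zang 191.2
```

View pics/s10.png

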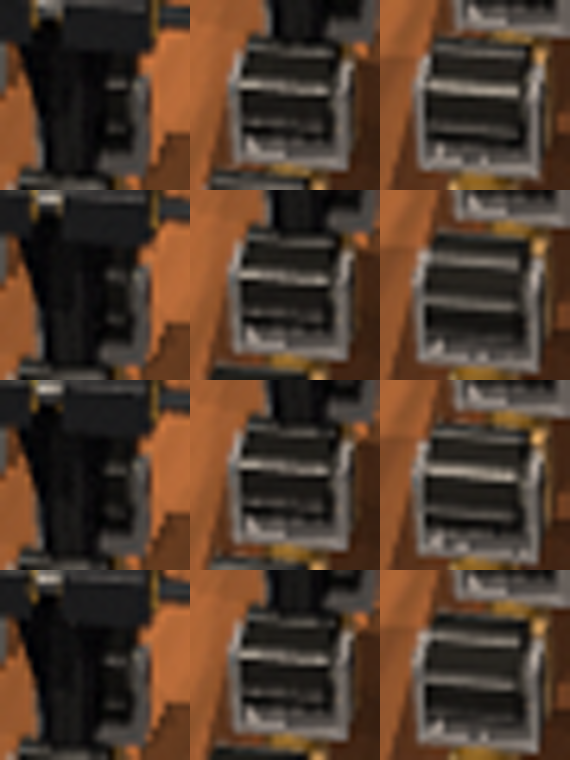

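jog_arm([
  [[-0.1, 0.2, -0.1, 0], [-0.1, 0.2, 0, 0], [0, 0.1, 0, 0], [0, 0.05, 0, 0], [0, 0, 0, 0]],
])

```text
t: 17.0
eef_pos: [570.4, 131.0, 168.1]
eef_rot: [-1.103, -1.351, 1.352]
contact_force: [0.0, 0.2, 0.4]
opening: 0.004
```

Run:
```python
from h import *
here()
```

```text
t 17.00 pos [570.4 131.  168.1] blk x -0.6 y -7.0 F [0.03 0.19 0.41] zang 191.3
```

Now press down in small steps.

jog_arm([
  [[0, 0.03, 0, 0], [0, 0.03, 0, 0], [0, 0.03, 0, 0], [0, 0.03, 0, 0], [0, 0.0, 0, 0]],
])

```text
t: 17.62
eef_pos: [570.9, 131.1, 167.9]
eef_rot: [-1.104, -1.353, 1.351]
contact_force: [-0.9, -0.5, 1.5]
opening: 0.003
```

Run:
```python
from h import *
here()
```

```text
t 17.62 pos [570.9 131.1 167.9] blk x -0.0 y -7.0 F [-0.85 -0.5   1.53] zang 191.3
```

jog_arm([
  [[0, 0.06, 0, 0], [0, 0.06, 0, 0], [0, 0.06, 0, 0], [0, 0.06, 0, 0], [0, 0.06, 0, 0]],
])

```text
t: 18.25
eef_pos: [572.4, 131.4, 167.0]
eef_rot: [-1.106, -1.357, 1.349]
contact_force: [-0.3, 0.2, 5.2]
opening: 0.002
```

Run:
```python
from h import *
here()
```

```text
t 18.25 pos [572.4 131.4 167. ] blk x 1.5 y -7.0 F [-0.28  0.23  5.21] zang 191.4
```

jog_arm([
  [[0.4, 0.05, 0, 0], [0.4, 0.05, 0, 0], [0.4, 0.05, 0, 0], [0.3, 0.05, 0, 0], [0, 0.0, 0, 0]],
])

```text
t: 18.88
eef_pos: [570.6, 143.1, 167.4]
eef_rot: [-1.112, -1.356, 1.354]
contact_force: [0.5, 0.2, 4.4]
opening: 0.005
```

Run:
```python
from h import *
here()
```

```text
t 18.88 pos [570.6 143.1 167.4] blk x 2.1 y 4.8 F [0.46 0.2  4.37] zang 191.4
```

jog_arm([
  [[0, -0.4, 0.1, 0], [0, -0.4, 0.1, 0], [-0.8, 0, 0, 0], [-0.5, 0.2, 0, 0], [0, 0, 0, 0]],
])

```text
t: 19.5
eef_pos: [569.3, 128.9, 170.8]
eef_rot: [-1.108, -1.351, 1.355]
contact_force: [0.1, 0.2, -0.1]
opening: 0.004
```

Run:
```python
from h import *
here()
a=manip.grab_frame('side')[0]
b=cv2.imread('pics/s10.png')
strip([a],'s11.png');c=cv2.imread('pics/s11.png')
cv2.imwrite('pics/s11.png',np.vstack([b[570:],c]))
```

```text
t 19.50 pos [569.3 128.9 170.8] blk x -2.1 y -8.9 F [ 0.06  0.16 -0.13] zang 191.3
```

View pics/s11.png

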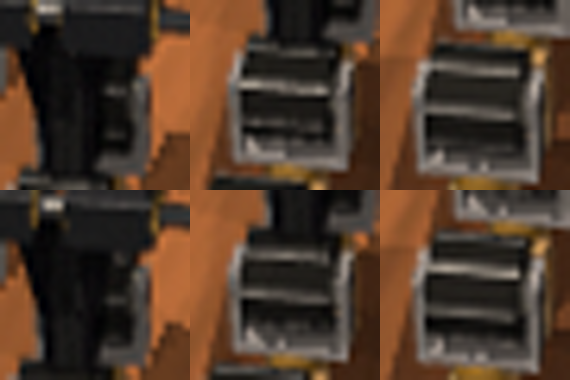

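jog_arm([
  [[0, 0.15, -0.2, 0], [0, 0.1, 0, 0], [0, 0.06, 0, 0], [0, 0.06, 0, 0], [0, 0.06, 0, 0]],
])

```text
t: 20.18
eef_pos: [572.4, 130.0, 167.5]
eef_rot: [-1.109, -1.354, 1.354]
contact_force: [0.4, 0.2, 3.0]
opening: 0.005
```

Run:
```python
from h import *
here()
```

```text
t 20.18 pos [572.4 130.  167.5] blk x 1.2 y -8.5 F [0.4  0.24 2.98] zang 191.4
```

jog_arm([
  [[0, 0.07, 0, 0], [0, 0.07, 0, 0], [0.4, 0.06, 0, 0], [0.4, 0.05, 0, 0], [0.4, 0.05, 0, 0]],
])

```text
t: 20.8
eef_pos: [571.3, 140.8, 167.2]
eef_rot: [-1.114, -1.356, 1.355]
contact_force: [0.3, -4.2, 5.4]
opening: 0.007
```

Run:
```python
from h import *
here()
```

```text
t 20.80 pos [571.3 140.8 167.2] blk x 2.4 y 2.3 F [ 0.32 -4.23  5.39] zang 191.4
```

jog_arm([
  [[0.4, 0.05, 0, 0], [0.3, 0.05, 0, 0], [0, -0.4, 0.2, 0], [-0.6, -0.3, 0, 0], [-0.8, 0, 0, 0]],
])

```text
t: 21.42
eef_pos: [569.4, 131.9, 172.5]
eef_rot: [-1.113, -1.352, 1.361]
contact_force: [-0.7, -0.2, 0.2]
opening: 0.008
```

Run:
```python
from h import *
here()
a=manip.grab_frame('side')[0]
b=cv2.imread('pics/s11.png')
strip([a],'s12.png');c=cv2.imread('pics/s12.png')
cv2.imwrite('pics/s12.png',np.vstack([b,c]))
```

```text
t 21.43 pos [569.4 131.9 172.5] blk x -1.3 y -6.0 F [-0.65 -0.17  0.24] zang 191.5
```

View pics/s12.png

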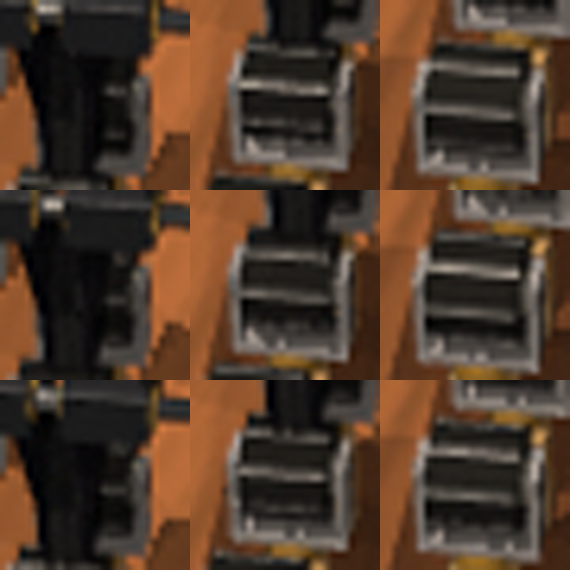

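jog_arm([
  [[-0.2, 0.25, -0.2, 0], [0, 0.15, 0, 0], [0, 0.06, 0, 0], [0, 0.06, 0, 0], [0, 0.06, 0, 0]],
])

```text
t: 22.1
eef_pos: [573.0, 129.2, 167.4]
eef_rot: [-1.115, -1.352, 1.359]
contact_force: [-0.4, 0.5, 3.7]
opening: 0.001
```

Run:
```python
from h import *
here()
```

```text
t 22.10 pos [573.  129.2 167.4] blk x 1.7 y -9.4 F [-0.39  0.54  3.66] zang 191.4
```

jog_arm([
  [[0, 0.07, 0, 0], [0.4, 0.07, 0, 0], [0.5, 0.06, 0, 0], [0.4, 0.05, 0, 0], [0.4, 0.05, 0, 0]],
])

```text
t: 22.72
eef_pos: [570.8, 143.9, 167.2]
eef_rot: [-1.121, -1.353, 1.363]
contact_force: [0.5, -3.4, 5.4]
opening: 0.006
```

jog_arm([
  [[0.2, 0.05, 0, 0], [0, -0.4, 0.3, 0], [0, -1.2, 0.1, 0], [0, -1.5, 0, 0], [-0.4, -1.5, 0, 0]],
], fingers=1)

```text
t: 23.35
eef_pos: [565.1, 141.7, 212.7]
eef_rot: [-1.117, -1.348, 1.366]
contact_force: [0.4, -0.1, 0.7]
opening: 0.488
```

Run:
```python
from h import *
here()
a=[manip.grab_frame('side')[0] for i in range(2)]
b=cv2.imread('pics/s12.png')[380:]
strip(a,'s13.png');c=cv2.imread('pics/s13.png')
cv2.imwrite('pics/s13.png',np.vstack([b,c]))
```

```text
t 23.35 pos [565.1 141.7 212.7] blk x -3.6 y 4.6 F [ 0.45 -0.09  0.71] zang 191.5
```

View pics/s13.png

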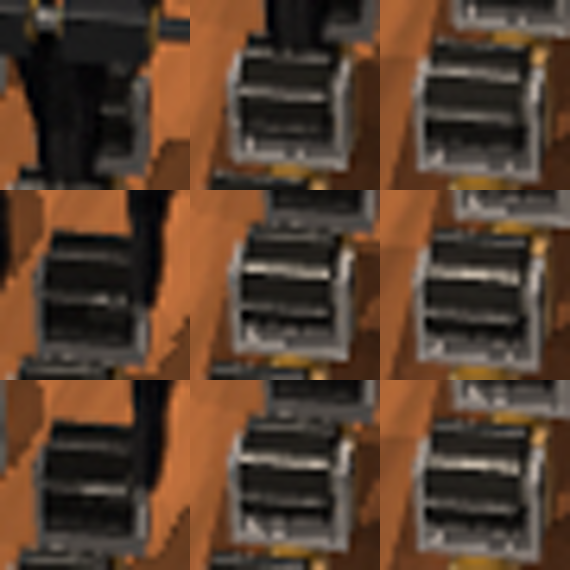

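Run:
```python
from h import *
plan([*BC,160],n=4)
```

```text
t 23.45 pos [566.4 141.7 214.3] zang 191.4 tilt 0.74 F [0.35 0.23 0.19] op 0.58
[np.float64(-0.09), np.float64(1.36), np.float64(-0.05), np.float64(-0.1)]
[np.float64(-0.09), np.float64(1.36), np.float64(-0.05), np.float64(-0.1)]
[np.float64(-0.09), np.float64(1.36), np.float64(-0.05), np.float64(-0.1)]
[np.float64(-0.09), np.float64(1.36), np.float64(-0.05), np.float64(-0.1)]
```

jog_arm([
  [[-0.2, 0.5, -0.1, -0.1], [-0.2, 0.5, -0.1, -0.1], [0, 0.7, 0, 0], [0, 0.7, 0, 0], [0, 0.2, 0, 0]],
])

```text
t: 24.08
eef_pos: [568.2, 137.1, 184.5]
eef_rot: [-1.116, -1.35, 1.367]
contact_force: [0.1, 0.5, -0.3]
opening: 0.992
```

Run:
```python
from h import *
here();plan([*BC,120],n=4)
```

```text
t 24.07 pos [568.2 137.1 184.5] blk x -1.4 y -0.7 F [ 0.12  0.53 -0.29] zang 191.6
t 24.07 pos [568.2 137.1 184.5] zang 191.6 tilt 0.74 F [ 0.12  0.53 -0.29] op 0.99
[np.float64(0.04), np.float64(1.61), np.float64(-0.04), np.float64(-0.0)]
[np.float64(0.04), np.float64(1.61), np.float64(-0.04), np.float64(-0.0)]
[np.float64(0.04), np.float64(1.61), np.float64(-0.04), np.float64(-0.0)]
[np.float64(0.04), np.float64(1.61), np.float64(-0.04), np.float64(-0.0)]
```

jog_arm([
  [[0, 1.5, -0.1, 0], [0, 1.5, 0, 0], [0, 1.5, 0, 0], [0, 1.2, 0, 0], [0, 0.3, 0, 0]],
])

```text
t: 24.7
eef_pos: [568.7, 136.3, 119.1]
eef_rot: [-1.115, -1.348, 1.368]
contact_force: [0.2, 0.1, 0.3]
opening: 0.995
```

Run:
```python
from h import *
here();p,d,s=snap('side','g1');cv2.imwrite('pics/g1c.png',cv2.resize(p[120:300,160:400,::-1],None,fx=3,fy=3))
p,d,s=snap('scene','g2');cv2.imwrite('pics/g2c.png',cv2.resize(p[130:280,240:440,::-1],None,fx=4,fy=4))
```

```text
t 24.70 pos [568.7 136.3 119.1] blk x -1.1 y -1.5 F [0.24 0.1  0.32] zang 191.6
```

View pics/g1c.png

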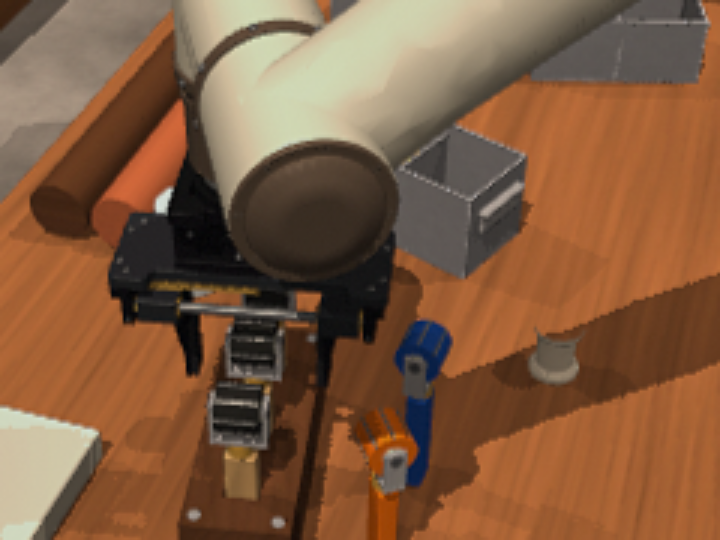

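View pics/g2c.png

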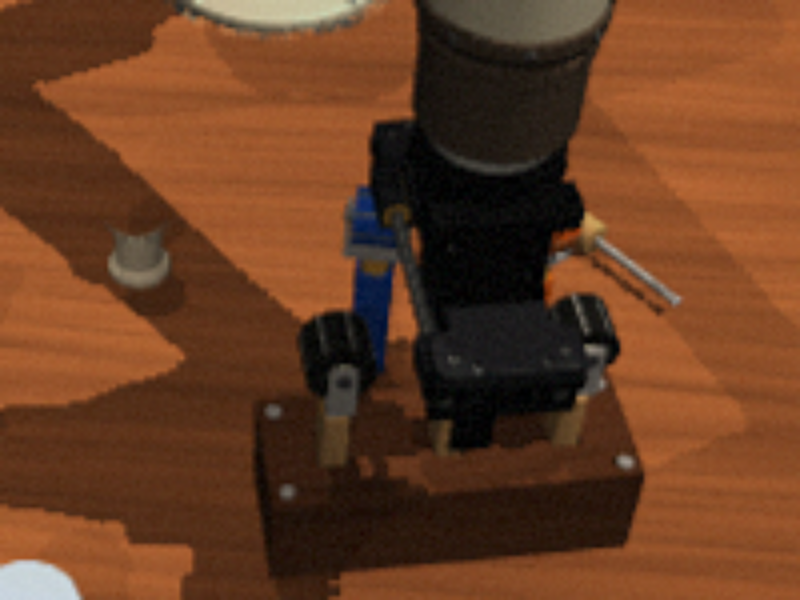

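jog_arm([
  [[0.15, 0, -0.1, 0], [0, 0, 0, 0], [0, 0, 0, 0], [0, 0, 0, 0], [0, 0, 0, 0]],
], fingers=-1, force=25)

```text
t: 25.42
eef_pos: [571.0, 138.8, 122.0]
eef_rot: [-1.117, -1.354, 1.365]
contact_force: [0.7, 0.4, -0.7]
opening: 0.516
```

jog_arm([
  [[0, 0, 0, 0], [0, 0, 0, 0], [0, 0, 0, 0], [0, -0.1, 0, 0], [0, -0.1, 0, 0]],
])

```text
t: 26.05
eef_pos: [570.1, 138.6, 123.0]
eef_rot: [-1.116, -1.351, 1.366]
contact_force: [0.3, 0.3, -3.4]
opening: 0.457
```

Run:
```python
from h import *
here();print(manip.observe()['opening']*87)
```

```text
t 26.05 pos [570.1 138.6 123. ] blk x 0.7 y 0.4 F [ 0.3   0.34 -3.43] zang 191.6
39.78842805889524
```

jog_arm([
  [[0, -0.6, 0, 0], [0, -1.2, 0, 0], [0, -1.5, 0, 0], [0, -1.5, 0, 0], [0, -1.5, 0, 0]],
])

```text
t: 26.68
eef_pos: [569.8, 139.3, 189.9]
eef_rot: [-1.116, -1.35, 1.366]
contact_force: [-0.1, 0.1, -2.8]
opening: 0.458
```

Run:
```python
from h import *
here();p,d,s=snap('side','l1');cv2.imwrite('pics/l1.png',cv2.resize(p[120:300,160:400,::-1],None,fx=3,fy=3))
```

```text
t 26.68 pos [569.8 139.3 189.9] blk x 0.5 y 1.2 F [-0.11  0.15 -2.79] zang 191.6
```

View pics/l1.png

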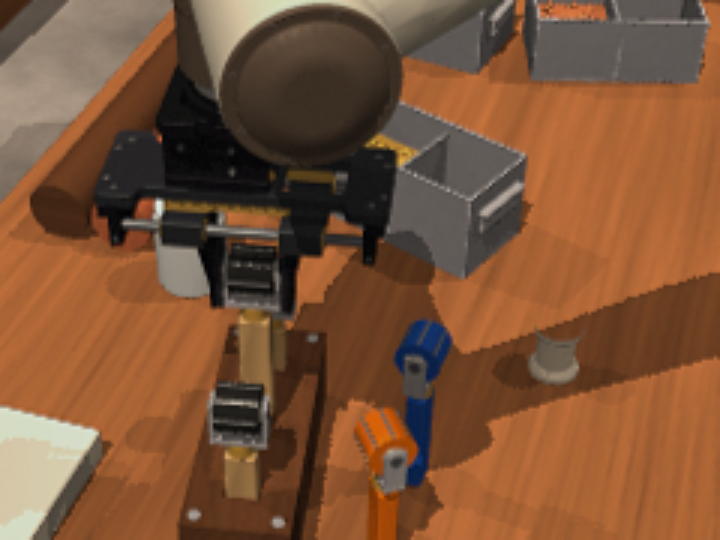

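Held upright and lifting out. Continue up to TCP z ≈ 295.

jog_arm([
  [[0, -2.2, 0, 0], [0, -2.4, 0, 0], [0, -2.4, 0, 0], [0, -2.0, 0, 0], [0, -1.2, 0, 0]],
])

```text
t: 27.35
eef_pos: [568.2, 140.0, 298.3]
eef_rot: [-1.115, -1.351, 1.366]
contact_force: [0.3, 0.5, -2.2]
opening: 0.458
```

Run:
```python
from h import *
# tool z along bin -x direction => angle of -x_bin: 180-20.6=159.4 
plan([*BIN,290],yaw=159.4,n=10)
```

```text
t 27.35 pos [568.2 140.  298.3] zang 191.6 tilt 0.69 F [ 0.26  0.53 -2.19] op 0.46
[np.float64(-3.43), np.float64(0.13), np.float64(1.36), np.float64(3.2)]
[np.float64(-3.5), np.float64(0.13), np.float64(1.16), np.float64(3.2)]
[np.float64(-3.56), np.float64(0.13), np.float64(0.96), np.float64(3.2)]
[np.float64(-3.6), np.float64(0.13), np.float64(0.76), np.float64(3.2)]
[np.float64(-3.64), np.float64(0.13), np.float64(0.56), np.float64(3.2)]
[np.float64(-3.67), np.float64(0.13), np.float64(0.35), np.float64(3.2)]
[np.float64(-3.68), np.float64(0.13), np.float64(0.15), np.float64(3.2)]
[np.float64(-3.68), np.float64(0.13), np.float64(-0.06), np.float64(3.2)]
[np.float64(-3.67), np.float64(0.13), np.float64(-0.27), np.float64(3.2)]
[np.float64(-3.65), np.float64(0.13), np.float64(-0.47), np.float64(3.2)]
```

jog_arm([
  [[-3.4, 0, 1.4, 3.2], [-3.5, 0, 1.2, 3.2], [-3.6, 0, 1.0, 3.2], [-3.6, 0.1, 0.8, 3.2], [-3.6, 0.1, 0.6, 3.2]],
])

```text
t: 27.98
eef_pos: [531.8, -43.9, 298.1]
eef_rot: [-1.254, -1.143, 1.158]
contact_force: [0.7, -0.6, -1.6]
opening: 0.46
```

jog_arm([
  [[-3.7, 0.1, 0.3, 3.2], [-3.7, 0.1, 0.1, 3.2], [-3.7, 0.1, -0.1, 3.2], [-3.2, 0.1, -0.3, 3.2], [-2.5, 0, -0.3, 3.0]],
])

```text
t: 28.6
eef_pos: [499.3, -215.5, 294.7]
eef_rot: [-1.365, -0.925, 0.944]
contact_force: [-0.2, 0.8, -2.9]
opening: 0.458
```

Run:
```python
from h import *
snap('scene','b1');snap('side','b2')
plan([*BIN,210],yaw=159.4,n=4)
a=cv2.imread('pics/b1.png')[120:290,110:310];b=cv2.imread('pics/b2.png')[80:250,220:420]
cv2.imwrite('pics/b12.png',np.hstack([cv2.resize(a,None,fx=2,fy=2),cv2.resize(b,None,fx=2,fy=2)]))
```

```text
t 28.70 pos [ 499.1 -216.2  294.7] zang 158.9 tilt 0.72 F [ 0.54  0.24 -1.93] op 0.46
[np.float64(-0.09), np.float64(2.12), np.float64(-0.19), np.float64(-0.1)]
[np.float64(-0.09), np.float64(2.12), np.float64(-0.19), np.float64(-0.1)]
[np.float64(-0.09), np.float64(2.12), np.float64(-0.19), np.float64(-0.1)]
[np.float64(-0.09), np.float64(2.12), np.float64(-0.19), np.float64(-0.1)]
```

View pics/b12.png

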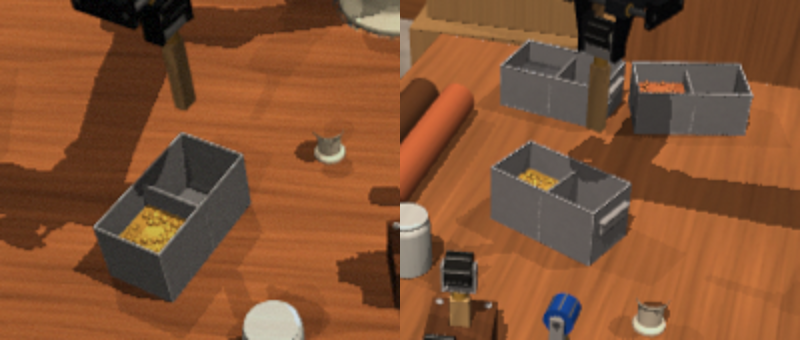

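jog_arm([
  [[-0.1, 2.1, -0.2, 0], [-0.1, 2.1, -0.2, 0], [-0.1, 2.1, -0.1, 0], [-0.1, 1.6, 0, 0], [0, 0.3, 0, 0]],
])

```text
t: 29.32
eef_pos: [501.3, -220.2, 210.3]
eef_rot: [-1.362, -0.926, 0.946]
contact_force: [1.1, 0.9, -1.6]
opening: 0.453
```

Run:
```python
from h import *
snap('scene','b3');snap('side','b4')
plan([*BIN,125],yaw=159.4,n=5)
a=cv2.imread('pics/b3.png')[120:290,110:310];b=cv2.imread('pics/b4.png')[80:250,220:420]
cv2.imwrite('pics/b34.png',np.hstack([cv2.resize(a,None,fx=2,fy=2),cv2.resize(b,None,fx=2,fy=2)]))
```

```text
t 29.43 pos [ 502.  -220.6  211.4] zang 159.0 tilt 0.63 F [ 0.03 -0.04 -1.73] op 0.46
[np.float64(-0.01), np.float64(1.73), np.float64(-0.07), np.float64(-0.1)]
[np.float64(-0.01), np.float64(1.73), np.float64(-0.07), np.float64(-0.1)]
[np.float64(-0.01), np.float64(1.73), np.float64(-0.07), np.float64(-0.1)]
[np.float64(-0.01), np.float64(1.73), np.float64(-0.07), np.float64(-0.1)]
[np.float64(-0.01), np.float64(1.73), np.float64(-0.07), np.float64(-0.1)]
```

View pics/b34.png

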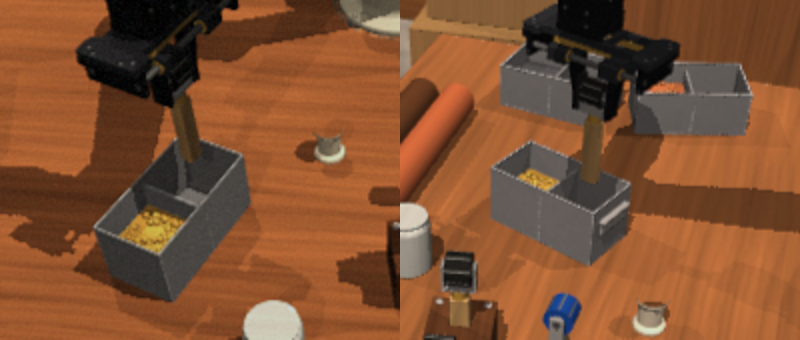

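jog_arm([
  [[0, 1.7, -0.1, 0], [0, 1.8, -0.1, 0], [0, 1.8, -0.1, 0], [0, 1.8, 0, 0], [0, 0.7, 0, 0]],
])

```text
t: 30.05
eef_pos: [509.5, -222.2, 138.1]
eef_rot: [-1.373, -0.939, 0.941]
contact_force: [-0.4, -0.2, -3.2]
opening: 0.457
```

jog_arm([
  [[0, 0.2, 0, 0], [0, 0.2, 0, 0], [0, 0.2, 0, 0], [0, 0.1, 0, 0], [0, 0.1, 0, 0]],
])

```text
t: 30.68
eef_pos: [511.5, -222.6, 132.6]
eef_rot: [-1.376, -0.943, 0.94]
contact_force: [0.8, 0.4, -3.0]
opening: 0.461
```

Run:
```python
from h import *
here()
```

```text
t 30.68 pos [ 511.5 -222.6  132.6] blk x -130.4 y -341.2 F [ 0.77  0.35 -3.01] zang 159.3
```

Run:
```python
from h import *
s=manip.observe();print(s['q'].round(3));plan([*BIN,112],yaw=159.4,n=5)
print(R.from_rotvec(s['eef_rot']).as_matrix().round(3))
```

```text
[-0.113  0.347 -0.302  0.015 -0.91  -0.257]
t 30.68 pos [ 511.5 -222.6  132.6] zang 159.3 tilt 0.99 F [ 0.77  0.35 -3.01] op 0.46
[np.float64(-0.05), np.float64(0.41), np.float64(0.14), np.float64(-0.0)]
[np.float64(-0.05), np.float64(0.41), np.float64(0.14), np.float64(-0.0)]
[np.float64(-0.05), np.float64(0.41), np.float64(0.14), np.float64(-0.0)]
[np.float64(-0.05), np.float64(0.41), np.float64(0.14), np.float64(-0.0)]
[np.float64(-0.05), np.float64(0.41), np.float64(0.14), np.float64(-0.0)]
[[ 0.354  0.011 -0.935]
 [ 0.935 -0.013  0.354]
 [-0.008 -1.    -0.015]]
```

jog_arm([
  [[0, 0.5, 0.2, 0], [0, 0.5, 0.2, 0], [0, 0.3, 0.1, 0], [0, 0.3, 0.1, 0], [0, 0.2, 0.1, 0]],
])

```text
t: 31.3
eef_pos: [504.5, -220.2, 113.0]
eef_rot: [-1.376, -0.942, 0.94]
contact_force: [-0.7, -0.6, -1.7]
opening: 0.456
```

Run:
```python
from h import *
here()
p,d,s=snap('scene','b5');p2,d,s=snap('side','b6')
a=p[120:290,110:310,::-1];b=p2[80:250,220:420,::-1]
cv2.imwrite('pics/b56.png',np.hstack([cv2.resize(a,None,fx=2,fy=2),cv2.resize(b,None,fx=2,fy=2)]))
here()
```

```text
t 31.30 pos [ 504.5 -220.2  113. ] blk x -136.7 y -337.4 F [-0.73 -0.58 -1.72] zang 159.3
t 31.40 pos [ 504.3 -220.2  113. ] blk x -136.9 y -337.3 F [-0.38  0.62 -1.93] zang 159.3
```

View pics/b56.png

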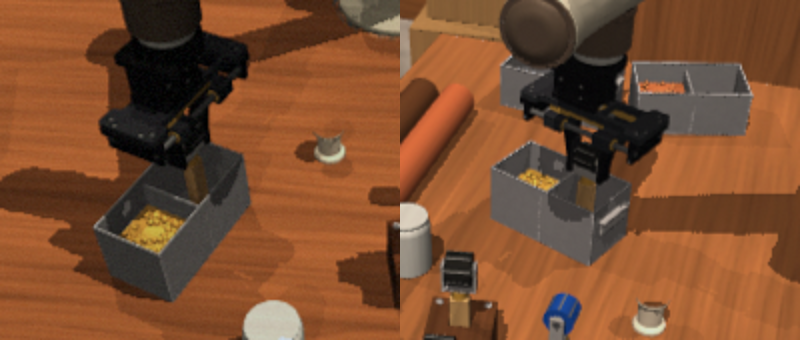

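jog_arm([
  [[0, 0.08, 0, 0], [0, 0.08, 0, 0], [0, 0.08, 0, 0], [0, 0.06, 0, 0], [0, 0.06, 0, 0]],
])

```text
t: 32.02
eef_pos: [504.9, -220.4, 110.0]
eef_rot: [-1.377, -0.943, 0.94]
contact_force: [-1.2, 0.8, 2.6]
opening: 0.455
```

Run:
```python
from h import *
here()
```

```text
t 32.02 pos [ 504.9 -220.4  110. ] blk x -136.4 y -337.7 F [-1.22  0.76  2.64] zang 159.3
```

jog_arm([
  [[0, -0.03, 0, 0], [0, 0, 0, 0], [0, 0, 0, 0], [0, 0, 0, 0], [0, 0, 0, 0]],
], fingers=1)

```text
t: 32.65
eef_pos: [506.2, -220.8, 111.6]
eef_rot: [-1.379, -0.946, 0.939]
contact_force: [-0.0, -0.4, -0.7]
opening: 0.939
```

Run:
```python
from h import *
here();print(manip.observe()['opening'])
p,d,s=snap('scene','c5');p2,d,s=snap('side','c6')
a=p[120:290,110:310,::-1];b=p2[80:250,220:420,::-1]
cv2.imwrite('pics/c56.png',np.hstack([cv2.resize(a,None,fx=2,fy=2),cv2.resize(b,None,fx=2,fy=2)]))
```

```text
t 32.65 pos [ 506.2 -220.8  111.6] blk x -135.1 y -338.3 F [-0.01 -0.4  -0.74] zang 159.3
0.9388085660094069
```

View pics/c56.png

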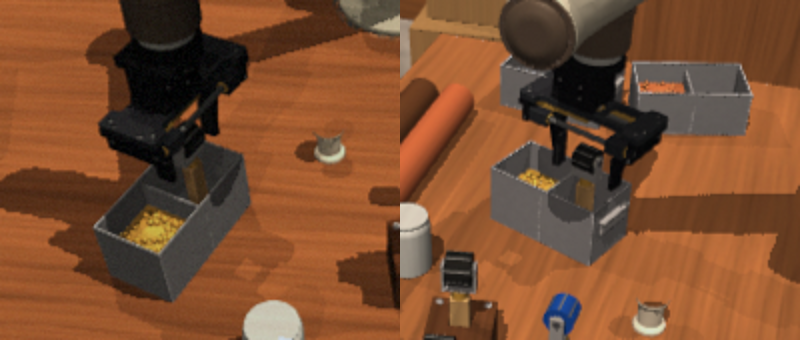

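jog_arm([
  [[0, -0.5, 0, 0], [0, -1.0, 0, 0], [0, -1.5, 0, 0], [0, -2.0, 0, 0], [0, -2.0, 0, 0]],
])

```text
t: 33.38
eef_pos: [504.8, -219.8, 185.5]
eef_rot: [-1.379, -0.945, 0.94]
contact_force: [0.2, -0.4, 0.4]
opening: 1.0
```

Run:
```python
from h import *
here()
p,d,s=snap('scene','e5');p2,d,s=snap('side','e6')
a=p[120:290,110:310,::-1];b=p2[80:250,220:420,::-1]
cv2.imwrite('pics/e56.png',np.hstack([cv2.resize(a,None,fx=2,fy=2),cv2.resize(b,None,fx=2,fy=2)]))
```

```text
t 33.38 pos [ 504.8 -219.8  185.5] blk x -136.3 y -337.1 F [ 0.17 -0.41  0.37] zang 159.4
```

View pics/e56.png

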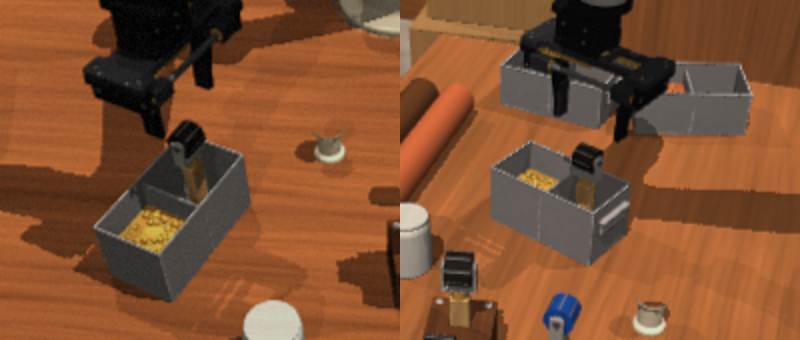

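jog_arm([
  [[0, -2.5, 0, 0], [0, -2.5, 0, 0], [-3, -2, 0, 0], [-2, 0, 0, 0], [0, 0, 0, 0]],
])

```text
t: 34.1
eef_pos: [485.9, -265.9, 258.9]
eef_rot: [-1.381, -0.949, 0.938]
contact_force: [-0.2, 0.6, -0.2]
opening: 1.003
```

jog_arm([
  [[0, 0, 0, 0], [0, 0, 0, 0], [0, 0, 0, 0], [0, 0, 0, 0], [0, 0, 0, 0]],
])

```text
t: 34.72
eef_pos: [486.1, -264.1, 257.6]
eef_rot: [-1.378, -0.949, 0.94]
contact_force: [-0.3, -0.3, 0.5]
opening: 0.996
```

Run:
```python
from h import *
here()
p,d,s=snap('scene','f5');p2,d2,s=snap('side','f6')
cv2.imwrite('pics/f56.png',np.vstack([cv2.resize(p[120:320,110:430,::-1],None,fx=1.5,fy=1.5),cv2.resize(p2[120:320,190:510,::-1],None,fx=1.5,fy=1.5)]))
for n,dd in (('scene',d),('side',d2)):
    W=cloud(n,dd);q=W[dd>0];
    t=q[(q[:,2]>135)&(q[:,2]<180)&(q[:,0]>490)&(q[:,0]<680)&(q[:,1]>0)&(q[:,1]<280)]
    for lo,hi in [(20,95),(160,260)]:
        r=t[(t[:,1]>lo)&(t[:,1]<hi)];print(n,len(r),np.percentile(r,[50],0).round(1),np.percentile(r[:,2],99).round(1))
    t=q[(q[:,2]>100)&(q[:,2]<180)&(abs(q[:,0]-504)<60)&(abs(q[:,1]+223)<60)]
    print(len(t),np.median(t,0).round(1),np.percentile(t[:,2],99))
    W0=np.load(f'pics/W{n}.npy')
    for nm,c,zz in (('tin',(725,-83),60),('spool',(470,-10),15)):
        for V in (W0,W):
            v=V.reshape(-1,3);k=(abs(v[:,0]-c[0])<60)&(abs(v[:,1]-c[1])<60)&(v[:,2]>zz)&(v[:,2]<100);print(nm,k.sum(),v[k].mean(0).round(1))
```

```text
t 34.73 pos [ 486.1 -264.1  257.6] blk x -163.7 y -376.6 F [-0.25 -0.28  0.48] zang 159.5
scene 356 [[595.   70.9 162.2]] 172.1
scene 310 [[567.5 202.7 160.2]] 169.8
332 [ 515.1 -219.2  143.7] 157.76948448120862
tin 774 [727.2 -83.3  81.4]
tin 775 [727.3 -83.2  81.4]
spool 0 [nan nan nan]
spool 0 [nan nan nan]
side 292 [[579.2  81.7 158.3]] 171.0
side 330 [[551.9 213.6 158.8]] 169.0
269 [ 501.6 -213.5  138.6] 155.7459220880318
tin 417 [714.4 -75.6  79. ]
tin 421 [714.5 -75.7  78.5]
spool 0 [nan nan nan]
spool 0 [nan nan nan]<stdin>:15: RuntimeWarning: Mean of empty slice.
  ret = um.true_divide(
```

View pics/f56.png

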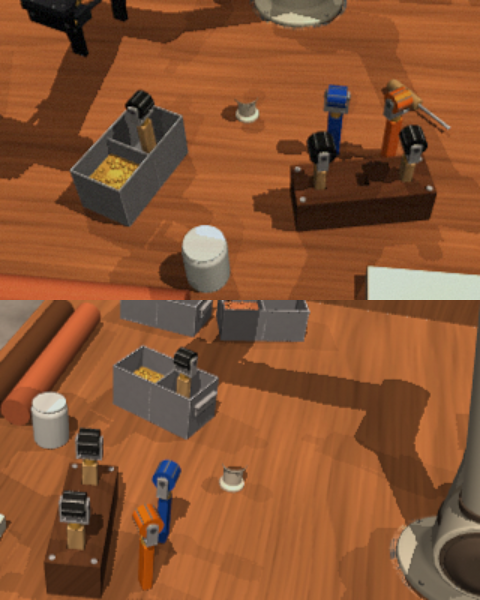

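The sticking roller stands in the empty compartment with its top at about 156 mm, the expected height. The other two are at their starting heights, and the gripper is clear.

```bash
python3 -c "
from cell import manip
print(manip.job_done())"
```

```text
the job is handed in; nothing more can be done
None
```

The job is handed in at about 34.7 s. The sticking roller turned out to be the middle one, and it now stands upright, handle-down, in the empty compartment of the brass-rivet bin.

- **Spinning:** I gave the -68 mm and +68 mm rollers three brisk strokes each. Both were still turning in pictures taken well over a second after their last stroke.
- **Finding the drag:** The middle roller stopped at once. It turned only under a press of about 5 N (highest read 5.4 N), with 3.4 to 4.2 N of drag at the finger.
- **Moving it:** I gripped it by its steel fork (opening read 39.8 mm), drew it straight up and let go only once the force reading showed it on the floor.

**Last checks:**
- The moved roller's top is at about 156 mm, where it should be when standing on the bin floor.
- The two free rollers are at their starting positions and heights.
- The tin has not moved, and the spool and awl look unmoved in the pictures. My numeric check of the spool found no points, so I have only the pictures for it.
- Turn angles could not be read directly. I judged them from the stripes on the rubber and the stroke lengths: about 1 to 2.5 rad for the sticking roller and more than a full turn for each free one.

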